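# Fetch the control vial from behind the reagent bottles and warm it

### The arm

A 6-joint arm with a two-finger parallel gripper is mounted at the origin on the work surface; the furniture and walls round the work are solid. World frame = base frame: x ahead of the robot, y to its left, z up, the work surface at z = 0. Lengths are in m, angles in rad, forces in N, time in s.
With the tool pointing down it reaches from about 0.35 to 0.925 m from the base axis. Payload 6.4 kg.
Tool frame: the origin (TCP) lies between the finger pads; the fingertips stand 11 mm ahead of it and the grasp point (between the pads) lies 8 mm behind it; z points along the fingers, y is the line along which they close (so a half turn about z gives the same grasp; the last joint's range is limited). The gripper opens to 94 mm and grips with 3 to 60 N. Pads are 16 mm wide; open, the fingers measure 119 mm over their backs; the gripper's body (75 mm by 177 mm) begins 78 mm behind the grasp point.
Start: joints at [-1.314, 0.245, 1.558, -0, 1.339, -0.174], TCP at [0.271, -0.591, 0.181] pointing down, gripper open.
Joint ranges: [-3.13, 3.13], [-1.02, 2.26], [0.13, 2.54], [-0.95, 4.09], [0.21, 2.88], [-2.74, 2.74]. Speed limits (rad/s): [2.57, 2.57, 3.14, 3.14, 3.14, 3.14].

### API

Orientations are given as a rotation vector (axis times angle).
In Python, from rig import state, snapshot, sign_off gives the robot as it stands. The module is installed in compiled form; this text tells all that it offers.
- The arm moves only by the shell command python3 -m creep FILE [OPENING] [FORCE], which reads ROWS from the file FILE. ROWS is a JSON object whose key "increments" holds a list of rows, 1 to 20 of them, each of 6 numbers: dx, dy, dz in shares of the most that a row can go, 1 being 50 mm, then a rotation vector rx, ry, rz in units of 0.25 rad; each row shifts and turns the commanded pose from where the row before left it, along the tool's axes as they then stand; what a row does not reach is not made up. A row lasts 1/10 s, in which the tool goes at most 0.05 m and 0.15 rad, less where a joint would pass 70% of its speed; a pose out of reach is approached as far as the arm can. OPENING is the opening from 0.0 (shut) to 1.0 (fully open), set as the command begins (- or left out keeps the last). The fingers move at their own pace and stop on an object; FORCE is the grip in N (left out, the last holds). Time passes only in rows, so rows that do not move let the fingers close. It prints the time, the measured TCP pose, the force, the opening and the grip force at its end. Input that does not fit is refused with a message, and nothing moves.
- state(): the state, without advancing time (a new reading comes with each control period).
- snapshot(name): name is "scene" or "top"; returns a dict with "image" (480x640x3 uint8, blue, green, red), "depth" (480x640 float32, m along the optical axis (not along the pixel's ray), 0 where there is no reading), "fx", "fy", "cx", "cy" (pixels), "camera_from_world" (4x4, takes a point from world to camera coordinates). Camera axes: x right, y up, looking along -z (the intrinsics and any distortion apply to the point x, -y, -z); pixel columns grow to the right and rows downward; lengths in m; the calibration is good to about 2 mm. A picture is of the moment at which its call begins.
- sign_off(): hands the job in; it is judged then, once.
The state is a dict: "time_s": time; "q": joint angles; "joint_vel": joint speeds; "joint_torque": joint torques, N m; "eef_pos": TCP position; "orientation": TCP orientation; "wrist_force": force on the tool from outside, world axes, zero at the start; "wrist_torque": the same for the moment, N m; "finger_gap": opening from 0.0 (shut) to 1.0 (fully open); "grip_force": force on a finger pad.
Only numpy, scipy, OpenCV 4.12 (cv2) and the standard library are available. Lean on these libraries where they do the work, as an engineer would, in place of code of your own. Each camera call takes 0.05 s, during which the arm holds its last target. There are 200 camera calls.

### The job

The small green-capped control vial stands at the back of the grey reagent rack, shut in by the three larger bottles. Lift all three bottles out and stand them on the white spill tray, move the vial to the bore of the block heater so that it is fully down, and only then put each bottle back, upright, in the very seat it came from, because the analyser draws each reagent from its own position. Let no bottle or vial fall over, and leave the timer and the orange-lidded cup alone.

Things in the scene. Friction and masses are not known exactly. Their poses are not given: they have to be found in the camera images.
- bottle_blue_cap: Loose. Origin: centre of its underside, z up its axis. White bottle, 62 mm diameter, 130 mm tall, 0.27 kg; blue cap 36 mm diameter over its top 20 mm (110 to 130 mm above the origin), shoulders sloping below it. The cap is the place to grasp it from above.
- bottle_black_cap: Loose. Origin: centre of its underside, z up its axis. Brown bottle, 52 mm diameter, 105 mm tall, 0.13 kg; black cap 31 mm diameter over its top 15 mm (90 to 105 mm above the origin). The cap is the place to grasp it from above.
- bottle_red_cap: Loose. Origin: centre of its underside, z up its axis. White bottle with a green band, 48 mm diameter, 95 mm tall, 0.11 kg; red cap 30 mm diameter over its top 14 mm (81 to 95 mm above the origin). The cap is the place to grasp it from above.
- control_vial: The thing to fetch: small white vial, purple band, 33 mm diameter, 58 mm tall, 0.03 kg; green cap 23 mm diameter over its top 9 mm, straight body, shoulder sloping in under the cap. Loose; origin: centre of its underside, z up. Grasp its body from above, fingers closing along the rack's y, once the bottles are out.
- reagent_rack: Grey rack, 146 (x) by 204 (y) mm, fixed. Origin: centre of its underside; x points to its 47 mm high rear rail. Three equal bottle seats at (x, y) = (30, 58), (30, -58), (-28, 0) mm, which bottle in which varies: floor 13 mm above the origin, round collar 70 mm wide inside at the floor, flaring to 75 mm at its rim 25 mm up. Vial's seat at (30, 0), floor 5 mm, rim 14 mm up.
- spill_tray: White shallow tray, 155 (x) by 220 (y) mm, fixed, pale blue sheet on its floor. Origin: centre of its underside, axes along its sides; floor 4 mm above it, walls 4 mm thick, rim 18 mm high. Standing places at (0, -70), (0, 0) and (0, 70) mm in its frame leave room for all three bottles.
- block_heater: White block heater, bare aluminium block on top, fixed. Origin: on the worktop, straight below the centre of its vial bore. Block top (84 by 110 mm) 75 mm above the origin; round bore 41 mm wide, 3 mm chamfer, 20 mm deep, floor 55 mm above the origin. Display and keys (60 mm high) lie 60 to 95 mm from the bore on its -x side. The small dark tube bores play no part.
- bench_timer: Bystander: white digital timer, 62 by 68 by 19 mm, lying on the worktop, loose. Origin: centre of its underside.
- orange_cup: Bystander: specimen cup with an orange lid, 63 mm diameter, 65 mm tall, loose. Origin: centre of its underside.
Not all that is in view belongs to the job. What is shaped like the bottle_black_cap but pink or yellow is not meant.

How it is judged:
On the way, in this order (a step that is already met when the one before it is completed fails the run):
1. all three bottles stand upright on the spill tray, let go (x of bottle_blue_cap in the frame of spill_tray between -0.06 and 0.06 m and y of bottle_blue_cap in the frame of spill_tray between -0.09 and 0.09 m and z of each of bottle_blue_cap, bottle_black_cap, bottle_red_cap in the frame of spill_tray below 0.01 m and angle between each of bottle_blue_cap, bottle_black_cap, bottle_red_cap's own z axis and vertical below 0.08 rad and linear speed of each of bottle_blue_cap, bottle_black_cap, bottle_red_cap below 0.03 m/s and x of bottle_black_cap in the frame of spill_tray between -0.06 and 0.06 m and y of bottle_black_cap in the frame of spill_tray between -0.09 and 0.09 m and x of bottle_red_cap in the frame of spill_tray between -0.06 and 0.06 m and y of bottle_red_cap in the frame of spill_tray between -0.09 and 0.09 m and contact force between the fingers and bottle_blue_cap below 0.1 N and contact force between the fingers and bottle_black_cap below 0.1 N and contact force between the fingers and bottle_red_cap below 0.1 N), for 0.2 s.
2. with the bottles still on the spill tray, the vial stands fully down in the heater's bore, let go (x of bottle_blue_cap in the frame of spill_tray between -0.06 and 0.06 m and y of bottle_blue_cap in the frame of spill_tray between -0.09 and 0.09 m and z of each of bottle_blue_cap, bottle_black_cap, bottle_red_cap in the frame of spill_tray below 0.01 m and angle between each of bottle_blue_cap, bottle_black_cap, bottle_red_cap's own z axis and vertical below 0.08 rad and linear speed of each of bottle_blue_cap, bottle_black_cap, bottle_red_cap, control_vial below 0.03 m/s and x of bottle_black_cap in the frame of spill_tray between -0.06 and 0.06 m and y of bottle_black_cap in the frame of spill_tray between -0.09 and 0.09 m and x of bottle_red_cap in the frame of spill_tray between -0.06 and 0.06 m and y of bottle_red_cap in the frame of spill_tray between -0.09 and 0.09 m and horizontal distance between control_vial and block_heater below 0.008 m and z of control_vial in the frame of block_heater below 0.06 m and angle between control_vial's own z axis and vertical below 0.1 rad and contact force between the fingers and control_vial below 0.1 N), for 0.2 s.
At the end, for the whole second after the job is handed in: The vial stands in the heater's bore, within 8 mm of its centre, its underside no more than 5 mm above the bore's floor; each bottle stands upright within 12 mm of where it stood at the start; all released and at rest (horizontal distance between control_vial and block_heater below 0.008 m and z of control_vial in the frame of block_heater below 0.06 m and angle between control_vial's own z axis and vertical below 0.1 rad and linear speed of each of control_vial, bottle_blue_cap, bottle_black_cap, bottle_red_cap below 0.03 m/s and distance of each of bottle_blue_cap, bottle_black_cap, bottle_red_cap from where it was at the start of the episode below 0.012 m and angle between each of bottle_blue_cap, bottle_black_cap, bottle_red_cap's own z axis and vertical below 0.08 rad and contact force between the fingers and control_vial below 0.1 N and contact force between the fingers and bottle_blue_cap below 0.1 N and contact force between the fingers and bottle_black_cap below 0.1 N and contact force between the fingers and bottle_red_cap below 0.1 N); the robot touches nothing.
It fails at once if a bottle or the vial is tipped over (more than 40 degrees) (angle between any of bottle_blue_cap, bottle_black_cap, bottle_red_cap, control_vial's own z axis and vertical above 0.7 rad).
It fails at once if a bystander (timer, cup) is moved more than 30 mm (distance of any of bench_timer, orange_cup from where it was at the start of the episode above 0.03 m).
It also fails if it takes over 122 s, if anything falls off the work surface, if the arm or the gripper's body presses on something with over 40 N, if the wrist force passes 120 N, or if a joint passes its speed limit or range.

## Working session

There is one attempt and no reset: what is moved stays moved. The work goes in short steps, Python scripts to look and compute and a shell command to move; the robot and the scene stay as the last step left them, time stands still between calls to the robot, and variables do not carry over. Pictures are saved under pics/ and viewed, at most 14 in all, crops included, and the job is handed in when it is done.

```bash
mkdir -p pics; python3 - <<'E'
from rig import state,snapshot
import cv2,numpy as np
for n in("scene","top"):
    s=snapshot(n); cv2.imwrite(f"pics/{n}0.png",s["image"]); np.savez(f"pics/{n}0.npz",**s)
    print(n,s["fx"],s["fy"],s["cx"],s["cy"],s.keys()); print(np.round(s["camera_from_world"],3))
print(state())
E
```

```text
scene 501.8459920767174 501.8459920767174 322.5503732469007 239.65773177557782 dict_keys(['image', 'depth', 'fx', 'fy', 'cx', 'cy', 'camera_from_world'])
[[-0.513 -0.858 -0.017  0.288]
 [ 0.596 -0.37   0.713 -0.328]
 [-0.618  0.356  0.701 -0.746]
 [ 0.     0.     0.     1.   ]]
top 460.54685853949064 460.54685853949064 322.19198875239294 235.3095583203465 dict_keys(['image', 'depth', 'fx', 'fy', 'cx', 'cy', 'camera_from_world'])
[[-0.006 -1.    -0.006  0.012]
 [ 0.991 -0.007  0.134 -0.528]
 [-0.134 -0.006  0.991 -1.09 ]
 [ 0.     0.     0.     1.   ]]
{'time_s': 0.1, 'q': array([-1.31407622e+00,  2.45744928e-01,  1.55887818e+00,  2.99778498e-06,
        1.33865623e+00, -1.74122468e-01]), 'joint_vel': array([-0.00191172, -0.00026381, -0.00322172,  0.00211349, -0.00030526,
        0.001857  ]), 'joint_torque': array([ 1.61975545e-04, -4.16918170e+01, -3.15524340e+01,  6.87242369e-02,
        3.09790741e-02, -5.31632986e-05]), 'eef_pos': array([ 0.27131045, -0.59004551,  0.17966261]), 'orientation': array([-3.06733304e+00, -6.71182365e-01,  1.04753684e-04]), 'wrist_force': array([-0.26323353, -0.45850618,  0.77036943]), 'wrist_torque': array([ 0.00267599, -0.01369559, -0.05364929]), 'grip_force': 0.0, 'finger_gap': 1.0025138726742877}
```

View pics/scene0.png

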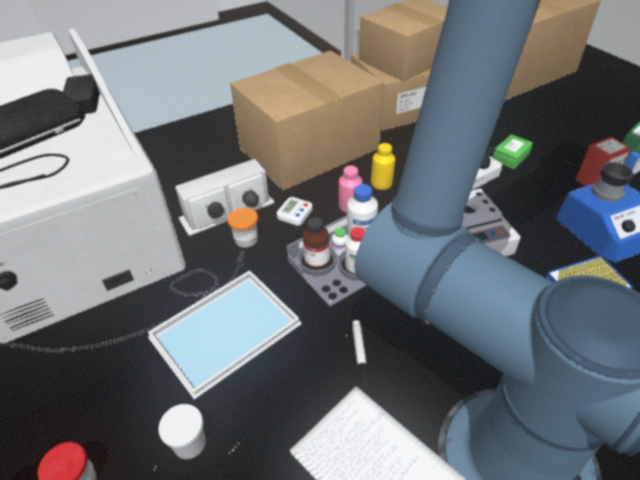

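View pics/top0.png

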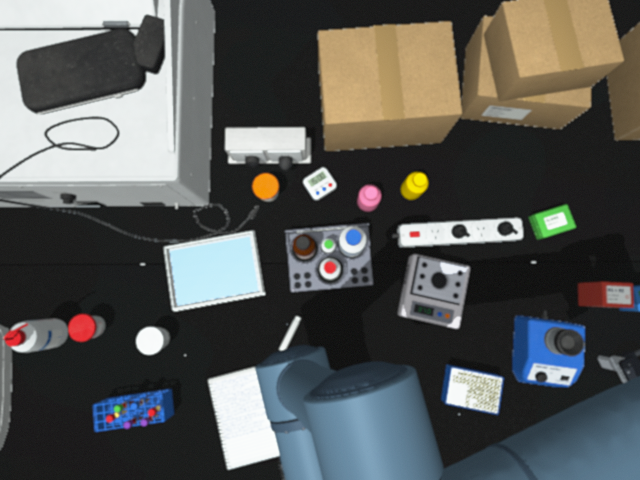

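The scene shows the rack at about (335,260), with the tray to the left and the heater behind the arm.

In the top picture:
- **Rack:** black cap at (304,246), green vial cap at (328,245), blue cap at (352,241) and red cap at (330,268).
- **Tray and heater:** tray at (215,270), heater bore at about (440,281).
- **Bystanders:** cup at (265,186), timer at (319,183).
- **Could be mistaken for a bottle:** pink bottle (369,196), yellow bottle (415,186), red-lidded jar (82,327), white jar (152,340), green box (553,222). None of these stand in the rack, so I choose the three in the rack.

```bash
cat >h.py <<'E'
import cv2,numpy as np
def world(s):
    v,u=np.mgrid[:480,:640]; d=s["depth"]
    p=np.stack([(u-s["cx"])/s["fx"]*d,-(v-s["cy"])/s["fy"]*d,-d,np.ones_like(d)],-1)
    return (p@np.linalg.inv(s["camera_from_world"]).T)[...,:3]
def ray(s,u,v,z):
    "pixel to world point on plane z"
    M=np.linalg.inv(s["camera_from_world"]); d=M[:3,:3]@[(u-s["cx"])/s["fx"],-(v-s["cy"])/s["fy"],-1]
    return M[:3,3]+d*(z-M[2,3])/d[2]
E
python3 - <<'E'
import cv2,numpy as np
from h import *
s=dict(np.load("pics/top0.npz")); W=world(s); im=s["image"]
c=im[215:335,280:480]; cv2.imwrite("pics/crop1.png",cv2.resize(c,None,fx=4,fy=4,interpolation=cv2.INTER_CUBIC))
for n,(u,v) in dict(black=(304,246),red=(330,268),blue=(352,241),vial=(328,245)).items():
    R=W[v-16:v+17,u-16:u+17].reshape(-1,3); 
    zt=np.nanpercentile(W[v-2:v+3,u-2:u+3,2],60)
    yy,xx=np.mgrid[v-16:v+17,u-16:u+17]; sel=abs(R[:,2]-zt)<.006
    q=R[sel]; (c0,r)=cv2.minEnclosingCircle(q[:,:2].astype(np.float32))
    print(n,zt.round(4),sel.sum(),"mean",q[:,:2].mean(0).round(4),"circ",np.round(c0,4),round(r,4))
hsv=cv2.cvtColor(im,cv2.COLOR_BGR2HSV); m=((hsv[...,0]>85)&(hsv[...,0]<110)&(hsv[...,1]>25)&(hsv[...,2]>180)).astype(np.uint8)
m[:, :150]=0;m[:,275:]=0;m[:225]=0;m[320:]=0
P=W[m>0]; print("tray z",np.median(P[:,2])); print("tray",cv2.minAreaRect(P[:,:2].astype(np.float32)*1000))
H=W[240:335,390:480].reshape(-1,3); k=abs(H[:,2]-.075)<.006; print("heater top",np.median(H[k,2]),cv2.minAreaRect(H[k,:2].astype(np.float32)*1000))
for u,v in((440,281),): print("bore pix",ray(s,u,v,.075))
E
```

```text
black 0.1199 141 mean [0.5001 0.0526] circ [0.5004 0.0529] 0.0153
red 0.1094 123 mean [ 0.4441 -0.0078] circ [ 0.4442 -0.0082] 0.0143
blue 0.1447 194 mean [ 0.5088 -0.0599] circ [ 0.5088 -0.0598] 0.0177
vial 0.0646 75 mean [ 0.5012 -0.0062] circ [ 0.4826 -0.0048] 0.038
tray z 0.006272397853724243
tray ((449.17071533203125, 198.88880920410156), (162.64361572265625, 385.59088134765625), 2.607602596282959)
heater top 0.07652249587279547 ((415.77557373046875, -263.7731018066406), (111.79187774658203, 84.55641174316406), 76.74784851074219)
bore pix [ 0.4134149  -0.26427427  0.075     ]
```

View pics/crop1.png

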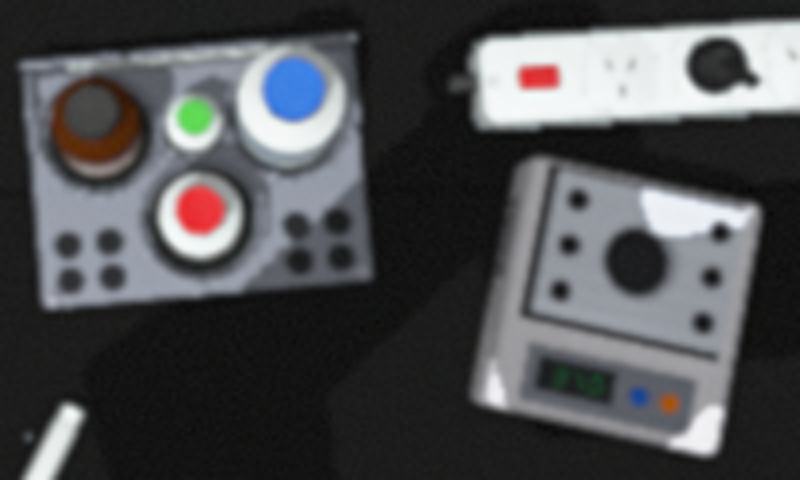

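The crop confirms the choice: the vial sits between the black and blue caps, with red in front. The bore is at crop (637,262), which is full-image (439.3,280.5).

```bash
cat >p.py <<'E'
"p.py x y z [phi]: remaining shift in tool axes (phi = yaw of tool x, tool down)"
import sys,numpy as np
from rig import state
from scipy.spatial.transform import Rotation as R
s=state(); A=R.from_rotvec(s["orientation"]); t=[float(a) for a in sys.argv[1:]]
print("t",round(s["time_s"],2),"pos",s["eef_pos"].round(4),"F",s["wrist_force"].round(1),"gap",round(s["finger_gap"],3),"grip",round(s["grip_force"],1))
if len(t)>3:
    B=R.from_euler("z",t[3])*R.from_rotvec([np.pi,0,0]); r=(A.inv()*B).as_rotvec(); print("turn",r.round(3)); A=B
print("shift (tool axes after turn)",A.inv().apply(np.array(t[:3])-s["eef_pos"]).round(4))
E
python3 - <<'E'
import cv2,numpy as np
from h import *
s=dict(np.load("pics/top0.npz")); W=world(s); im=s["image"]
hsv=cv2.cvtColor(im,cv2.COLOR_BGR2HSV); m=((hsv[...,0]>85)&(hsv[...,0]<110)&(hsv[...,1]>25)&(hsv[...,2]>180)).astype(np.uint8)
_,l=cv2.connectedComponents(m); b=(l==l[270,215]).astype(np.uint8)
q=np.argwhere(b)[:,::-1]; P=np.array([ray(s,u,v,.004)[:2] for u,v in q],np.float32)*1000
print("tray",cv2.minAreaRect(P),P.mean(0))
c=[ray(s,u,v,.018)[:2].round(3) for u,v in((165,243),(256,232),(265,296),(174,310))]; print(c,np.mean(c,0))
g=cv2.cvtColor(im,cv2.COLOR_BGR2GRAY); w=np.zeros_like(g); cv2.circle(w,(439,280),12,1,-1)
k=np.argwhere((g<70)&(w>0)); v,u=k.mean(0); print("bore",u,v,len(k),ray(s,u,v,.075))
E
python3 p.py .444 -.008 .26 1.65
```

```text
tray ((445.1648254394531, 281.53216552734375), (141.4757080078125, 205.898193359375), 9.936732292175293) [444.4573  281.26767]
[array([0.513, 0.399]), array([0.539, 0.174]), array([0.381, 0.15 ]), array([0.349, 0.371])] [0.4455 0.2735]
bore 438.72777777777776 279.97777777777776 180 [ 0.41579725 -0.26141798  0.075     ]
t 0.1 pos [ 0.2713 -0.59    0.1797] F [-0.3 -0.5  0.8] gap 1.003 grip 0.0
turn [-1.000e-03 -1.000e-03 -1.219e+00]
shift (tool axes after turn) [ 0.5666  0.2182 -0.0803]
```

The tray centre is about (0.445,0.281) with yaw about 0.15. The standing places are therefore (0.434,0.349), (0.445,0.281) and (0.455,0.211). First I turn and lift, then travel to the red cap.

The manual's scale: shifts go in shares of 50 mm and turns go in units of 0.25 rad. Converting my numbers, -0.01 m is -0.2, -0.14 rad is -0.56.

```bash
echo '{"increments":[[0,0,-0.2,0,0,-0.56],[0,0,-0.2,0,0,-0.56],[0,0,-0.2,0,0,-0.56],[0,0,-0.2,0,0,-0.56],[0,0,-0.2,0,0,-0.56],[0,0,-0.2,0,0,-0.56],[0,0,-0.2,0,0,-0.56],[0,0,-0.2,0,0,-0.56],[0,0,0,0,0,-0.4],[0,0,0,0,0,0]]}' > m.json && python3 -m creep m.json 0.6 25; python3 p.py .444 -.008 .26 1.65
```

```text
time_s: 1.1
eef_pos: [0.2714, -0.5905, 0.2605]
orientation: [-2.131, -2.308, -0.0]
wrist_force: [0.0, -0.1, 0.8]
finger_gap: 0.6
grip_force: 0.0
t 1.1 pos [ 0.2714 -0.5905  0.2605] F [ 0.  -0.1  0.8] gap 0.6 grip 0.0
turn [-0.    -0.     0.001]
shift (tool axes after turn) [5.671e-01 2.181e-01 5.000e-04]
```

To row units: 0.04 m is 0.8, 0.0155 m is 0.31.

```bash
echo '{"increments":[[0.8,0.31,0,0,0,0],[0.8,0.31,0,0,0,0],[0.8,0.31,0,0,0,0],[0.8,0.31,0,0,0,0],[0.8,0.31,0,0,0,0],[0.8,0.31,0,0,0,0],[0.8,0.31,0,0,0,0],[0.8,0.31,0,0,0,0],[0.8,0.31,0,0,0,0],[0.8,0.31,0,0,0,0],[0.8,0.31,0,0,0,0],[0.8,0.31,0,0,0,0],[0.8,0.31,0,0,0,0],[0.8,0.31,0,0,0,0],[0,0,0,0,0,0],[0,0,0,0,0,0]]}' > m.json && python3 -m creep m.json; python3 p.py .444 -.008 .103 1.65
```

```text
time_s: 2.7
eef_pos: [0.4427, -0.0143, 0.2601]
orientation: [-2.129, -2.309, 0.001]
wrist_force: [0.2, 0.6, -0.5]
finger_gap: 0.599
grip_force: 0.0
t 2.7 pos [ 0.4427 -0.0143  0.2601] F [ 0.2  0.6 -0.5] gap 0.599 grip 0.0
turn [-0.001 -0.     0.002]
shift (tool axes after turn) [0.0062 0.0018 0.1571]
```

To row units: 0.04 m is 0.8, 0.03 m is 0.6.

```bash
echo '{"increments":[[0.12,0.04,0.6,0,0,0],[0,0,0.8,0,0,0],[0,0,0.8,0,0,0],[0,0,0.6,0,0,0],[0,0,0.34,0,0,0],[0,0,0,0,0,0],[0,0,0,0,0,0]]}' > m.json && python3 -m creep m.json; echo '{"increments":[[0,0,0,0,0,0],[0,0,0,0,0,0],[0,0,0,0,0,0],[0,0,0,0,0,0],[0,0,0,0,0,0]]}' > m.json && python3 -m creep m.json 0.0 25; python3 p.py .434 .349 .25
```

```text
time_s: 3.4
eef_pos: [0.4446, -0.01, 0.104]
orientation: [2.134, 2.306, -0.0]
wrist_force: [1.1, -0.1, -0.1]
finger_gap: 0.601
grip_force: 0.0
time_s: 3.9
eef_pos: [0.4447, -0.0089, 0.1039]
orientation: [2.13, 2.308, 0.0]
wrist_force: [0.5, -0.6, 1.4]
finger_gap: 0.212
grip_force: 0.0
t 3.9 pos [ 0.4447 -0.0089  0.1039] F [ 0.5 -0.6  1.4] gap 0.212 grip 0.0
shift (tool axes after turn) [ 0.3576  0.0181 -0.1461]
```

```bash
echo '{"increments":[[0,0,0,0,0,0],[0,0,0,0,0,0],[0,0,0,0,0,0],[0,0,0,0,0,0]]}' > m.json && python3 -m creep m.json ; python3 - <<'E'
from rig import snapshot
import cv2
s=snapshot("scene"); cv2.imwrite("pics/a.png",cv2.resize(s["image"][160:320,250:450],None,fx=4,fy=4))
E
```

```text
time_s: 4.3
eef_pos: [0.4445, -0.0089, 0.1036]
orientation: [-2.131, -2.308, 0.0]
wrist_force: [-0.3, -0.3, 0.8]
finger_gap: 0.001
grip_force: 0.0
```

View pics/a.png

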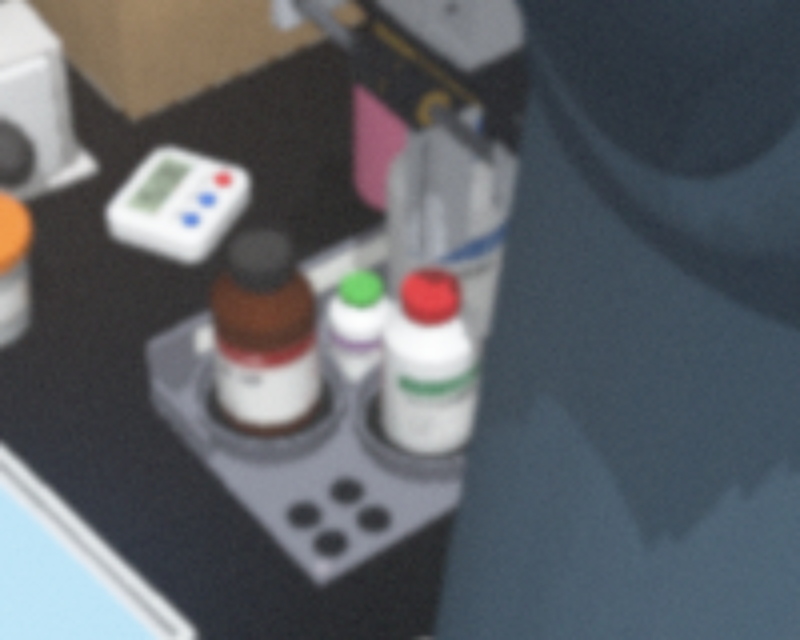

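The red cap at crop (430,295) stands free, with the shut fingers just above or behind it at about (440,230). I need to find out what causes the offset.

```bash
python3 - <<'E'
from rig import snapshot,state
import cv2,numpy as np
from h import *
e=state()["eef_pos"]; s=snapshot("scene"); W=world(s); im=s["image"]
def proj(s,p):
    c=s["camera_from_world"]@[*p,1]; return (s["cx"]+s["fx"]*c[0]/-c[2], s["cy"]-s["fy"]*c[1]/-c[2])
print("tcp px",proj(s,e),"tip px",proj(s,e-[0,0,.011]),"red top expected px",proj(s,(.444,-.008,.108)))
print("red cap surface",W[232:237,355:360].reshape(-1,3).mean(0), "tip surf px(357,222)",W[222,357],W[215,357],W[205,357])
t=snapshot("top");V=world(t)
print("top: tcp px",proj(t,e)); 
cv2.imwrite("pics/b.png",cv2.resize(t["image"][200:320,260:420],None,fx=5,fy=5))
E
```

```text
tcp px (np.float64(357.4077292460042), np.float64(232.3990771961736)) tip px (np.float64(357.2242564935337), np.float64(236.56314968309547)) red top expected px (np.float64(357.2219115412046), np.float64(231.0498584321422))
red cap surface [ 0.43811418 -0.0036007   0.10732234] tip surf px(357,222) [ 0.43665791 -0.00140209  0.14006532] [ 0.43680065 -0.00084849  0.15734833] [ 4.36963784e-01 -5.85038565e-05  1.81290773e-01]
top: tcp px (np.float64(330.0713653067245), np.float64(267.51010835270205))
```

View pics/b.png

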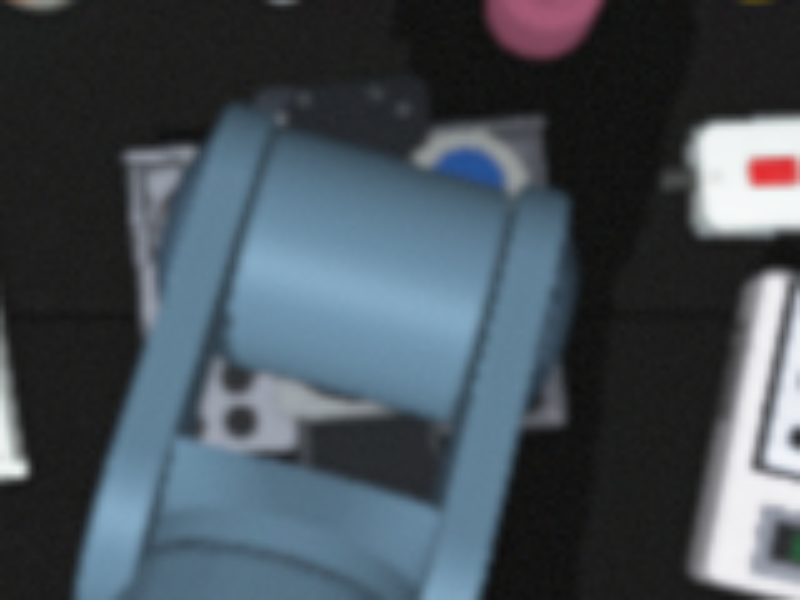

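The top view is blocked by the wrist, so it tells me nothing about the fingers. I'll scan the fingertip in depth from the scene camera.

```bash
python3 - <<'E'
from rig import snapshot
import numpy as np
from h import *
s=snapshot("scene"); W=world(s)
for u in (350,356,362):
    for v in range(206,236,2): print(u,v,W[v,u].round(3),s["image"][v,u])
E
```

```text
350 206 [ 0.511 -0.036  0.109] [158 156 154]
350 208 [ 0.507 -0.033  0.107] [159 156 154]
350 210 [ 0.506 -0.032  0.103] [155 153 152]
350 212 [ 0.503 -0.03   0.101] [149 147 145]
350 214 [ 0.506 -0.032  0.093] [150 148 145]
350 216 [ 0.503 -0.031  0.09 ] [155 153 150]
350 218 [ 0.505 -0.032  0.083] [148 147 146]
350 220 [ 0.505 -0.032  0.078] [150 149 148]
350 222 [ 0.502 -0.031  0.075] [148 148 145]
350 224 [ 0.506 -0.033  0.065] [149 148 146]
350 226 [ 0.506 -0.034  0.059] [150 148 147]
350 228 [ 0.504 -0.033  0.056] [146 145 151]
350 230 [ 0.457 -0.     0.104] [124 123 174]
350 232 [0.451 0.004 0.106] [101 100 180]
350 234 [0.448 0.006 0.104] [100  98 165]
356 206 [ 0.442 -0.001  0.175] [121 118 114]
356 208 [ 0.441 -0.001  0.171] [135 130 127]
356 210 [ 0.441 -0.001  0.166] [150 145 140]
356 212 [ 0.44  -0.001  0.162] [148 144 140]
356 214 [ 0.441 -0.002  0.156] [154 147 143]
356 216 [ 0.44  -0.001  0.152] [153 146 144]
356 218 [ 0.441 -0.002  0.147] [153 145 143]
356 220 [ 0.44  -0.001  0.143] [150 143 140]
356 222 [ 0.441 -0.002  0.137] [155 149 144]
356 224 [ 0.439 -0.001  0.
[... 218 characters left out ...]
002  0.107] [ 74  68 224]
362 206 [ 0.432 -0.007  0.179] [144 137 134]
362 208 [ 0.433 -0.009  0.173] [142 136 133]
362 210 [-0.118  0.391  0.762] [147 141 138]
362 212 [ 0.433 -0.009  0.164] [144 138 133]
362 214 [ 0.431 -0.008  0.161] [142 138 135]
362 216 [ 0.432 -0.009  0.155] [146 141 138]
362 218 [ 0.433 -0.01   0.149] [152 146 141]
362 220 [ 0.432 -0.009  0.145] [148 142 138]
362 222 [ 0.434 -0.011  0.138] [146 134 128]
362 224 [ 0.481 -0.046  0.078] [136 109  94]
362 226 [ 0.482 -0.047  0.072] [152 143 142]
362 228 [ 0.448 -0.022  0.106] [101  99 144]
362 230 [ 0.443 -0.018  0.107] [ 68  63 161]
362 232 [ 0.436 -0.014  0.109] [ 67  65 182]
362 234 [ 0.433 -0.011  0.108] [ 74  70 218]
```

The fingertips are at z≈0.132, though the reported TCP implies 0.093. I'll compare with the fingers open, to tell a tip stroke from a constant offset.

```bash
cat >tip.py <<'E'
from rig import snapshot,state
import numpy as np,sys
from h import *
e=state()["eef_pos"]; s=snapshot("scene"); W=world(s)
d=np.hypot(*(W[...,:2]-e[:2]).transpose(2,0,1)); m=(d<.045)&(W[...,2]>float(sys.argv[1]))&(W[...,2]<.3)&(s["depth"]>.1)
print("eef",e.round(4))
vs,us=np.nonzero(m)
for u in sorted(set(us)):
    v=vs[us==u].max(); print(u,v,W[v,u].round(3),end=" | ")
E
python3 tip.py .115; echo; echo '{"increments":[[0,0,0,0,0,0],[0,0,0,0,0,0],[0,0,0,0,0,0],[0,0,0,0,0,0],[0,0,0,0,0,0],[0,0,0,0,0,0]]}' > m.json && python3 -m creep m.json 0.6 25; python3 tip.py .115
python3 - <<'E'
from rig import snapshot
import cv2
s=snapshot("scene"); cv2.imwrite("pics/c.png",cv2.resize(s["image"][160:270,300:440],None,fx=5,fy=5))
E
```

```text
eef [ 0.4445 -0.0089  0.1036]
335 171 [0.478 0.02  0.238] | 336 171 [0.473 0.021 0.241] | 337 179 [0.464 0.025 0.232] | 338 180 [0.461 0.025 0.231] | 339 180 [0.458 0.025 0.233] | 340 181 [0.456 0.024 0.232] | 341 182 [0.452 0.024 0.233] | 342 183 [0.448 0.025 0.233] | 343 184 [0.445 0.025 0.233] | 344 185 [0.444 0.024 0.232] | 345 185 [0.445 0.021 0.23 ] | 346 186 [0.438 0.023 0.233] | 347 187 [0.436 0.023 0.233] | 348 188 [0.434 0.022 0.231] | 349 189 [0.43  0.023 0.232] | 350 190 [0.427 0.023 0.232] | 351 218 [ 0.455 -0.     0.137] | 352 220 [ 0.452 -0.001  0.134] | 353 222 [ 0.452 -0.003  0.128] | 354 223 [ 0.445 -0.     0.132] | 355 225 [ 0.441 -0.001  0.129] | 356 225 [ 0.44  -0.002  0.13 ] | 357 224 [ 0.438 -0.002  0.134] | 358 224 [ 0.434 -0.002  0.137] | 359 224 [ 0.433 -0.003  0.137] | 360 223 [ 0.433 -0.005  0.139] | 361 223 [ 0.432 -0.007  0.139] | 362 222 [ 0.432 -0.009  0.14 ] | 363 222 [ 0.433 -0.012  0.138] | 364 221 [ 0.434 -0.015  0.138] | 365 221 [ 0.432 -0.016  0.14 ] | 366 220 [ 0.434 -0.019  0.139] | 367 214 [ 0.435 -0.022  0.151] | 368 198 [ 0.434 -0.021  0.19 
[... 1360 characters left out ...]
9 0.017 0.248] | 360 186 [0.408 0.016 0.25 ] | 361 186 [0.407 0.015 0.25 ] | 362 186 [0.407 0.013 0.249] | 363 231 [ 0.419 -0.003  0.13 ] | 364 231 [ 0.417 -0.004  0.132] | 365 231 [ 0.413 -0.003  0.136] | 366 231 [ 0.411 -0.004  0.137] | 367 230 [ 0.41  -0.006  0.139] | 368 230 [ 0.41  -0.008  0.138] | 369 229 [ 0.41  -0.01   0.139] | 370 229 [ 0.411 -0.013  0.137] | 371 228 [ 0.409 -0.013  0.141] | 372 228 [ 0.41  -0.016  0.139] | 373 227 [ 0.412 -0.02   0.138] | 374 227 [ 0.412 -0.022  0.137] | 375 217 [ 0.412 -0.023  0.161] | 376 175 [ 0.401 -0.01   0.267] | 377 173 [ 0.402 -0.012  0.269] | 378 173 [ 0.402 -0.014  0.268] | 379 173 [ 0.4   -0.015  0.269] | 380 173 [ 0.401 -0.017  0.268] |
```

View pics/c.png

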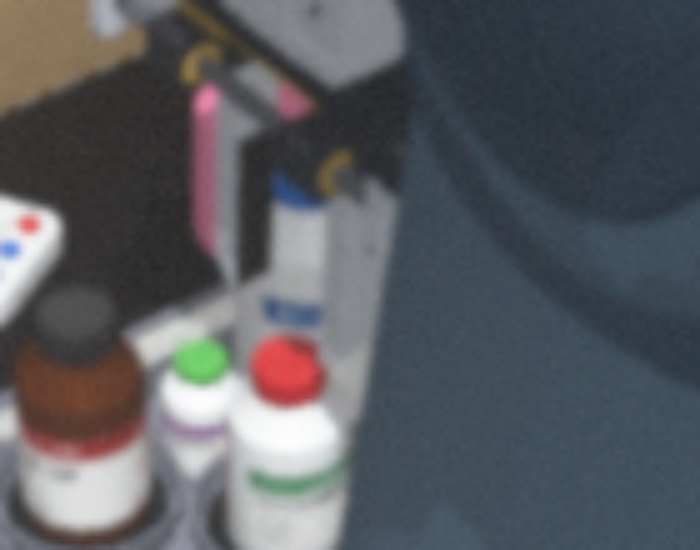

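Both fingertips sit at z≈0.130, so the true tool is a constant ~38 mm above the reported height; x and y agree. With the fingers at 0.6, I go down a further 36 mm in two steps, checking as I go.

To row units: 0.018 m is 0.36.

```bash
echo '{"increments":[[0,0,0.36,0,0,0],[0,0,0.36,0,0,0],[0,0,0,0,0,0],[0,0,0,0,0,0]]}' > m.json && python3 -m creep m.json 0.6 25; python3 tip.py .111|grep -o '^eef.*' ; echo '{"increments":[[0,0,0,0,0,0],[0,0,0,0,0,0],[0,0,0,0,0,0],[0,0,0,0,0,0],[0,0,0,0,0,0]]}' > m.json && python3 -m creep m.json 0.0 25; python3 p.py .434 .349 .25
```

```text
time_s: 5.65
eef_pos: [0.4445, -0.0089, 0.0678]
orientation: [-2.131, -2.308, 0.0]
wrist_force: [-0.6, -0.2, 0.2]
finger_gap: 0.599
grip_force: 0.0
eef [ 0.4445 -0.0089  0.0678]
time_s: 6.2
eef_pos: [0.4447, -0.009, 0.068]
orientation: [2.13, 2.308, 0.0]
wrist_force: [-0.4, -0.3, 1.9]
finger_gap: 0.307
grip_force: 25.0
t 6.2 pos [ 0.4447 -0.009   0.068 ] F [-0.4 -0.3  1.9] gap 0.307 grip 25.0
shift (tool axes after turn) [ 0.3576  0.018  -0.1821]
```

Gripped: gap 0.307 ≈ 29 mm, the red cap. I lift and carry it.

To row units: 0.018 m is 0.36, 0.01 m is 0.2.

```bash
echo '{"increments":[[0,0,-0.3,0,0,0],[0,0,-0.6,0,0,0],[0,0,-0.8,0,0,0],[0,0,-0.6,0,0,0],[0,0,-0.3,0,0,0],[0.36,0.02,0,0,0,0],[0.7,0.04,0,0,0,0],[0.8,0.04,0,0,0,0],[0.8,0.04,0,0,0,0],[0.8,0.04,0,0,0,0],[0.8,0.04,0,0,0,0],[0.8,0.04,0,0,0,0],[0.8,0.04,0,0,0,0],[0.7,0.04,0,0,0,0],[0.4,0.02,0,0,0,0],[0.2,0,0,0,0,0],[0,0,0,0,0,0],[0,0,0,0,0,0]]}' > m.json && python3 -m creep m.json; python3 p.py .434 .349 .060 1.65;  python3 - <<'E'
from rig import snapshot
import cv2
s=snapshot("scene"); cv2.imwrite("pics/d.png",s["image"])
E
```

```text
time_s: 8.0
eef_pos: [0.4338, 0.3486, 0.1973]
orientation: [2.131, 2.308, -0.001]
wrist_force: [-0.2, 0.0, -0.9]
finger_gap: 0.309
grip_force: 25.0
t 8.0 pos [0.4338 0.3486 0.1973] F [-0.2  0.  -0.9] gap 0.309 grip 25.0
turn [-0.001  0.001  0.   ]
shift (tool axes after turn) [0.0004 0.0003 0.1373]
```

View pics/d.png

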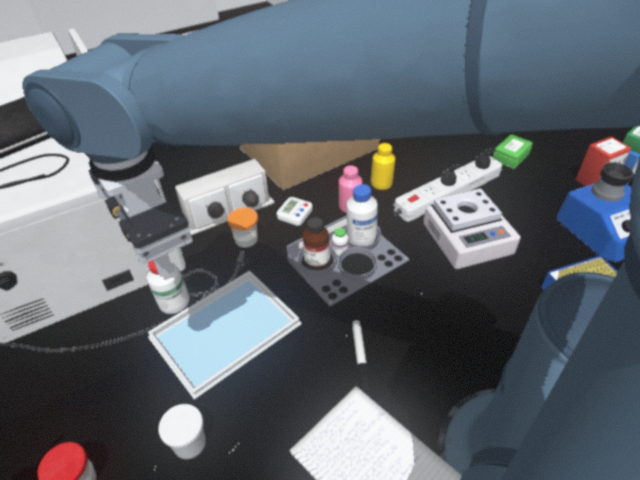

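The red bottle hangs upright at (170,290). The tray's corners are (150,335), (247,274), (300,322) and (195,393), and the bore is at (467,209). I'll cross-check the tray from this camera before putting the bottle down.

```bash
python3 - <<'E'
from rig import snapshot
import cv2,numpy as np
from h import *
s=snapshot("scene"); im=s["image"]; c=np.array([ray(s,u,v,.018)[:2] for u,v in((150,335),(247,274),(300,322),(195,393))]); print(c.round(3),c.mean(0))
hsv=cv2.cvtColor(im,cv2.COLOR_BGR2HSV); m=((hsv[...,0]>85)&(hsv[...,0]<110)&(hsv[...,1]>40)&(hsv[...,2]>180)).astype(np.uint8)
_,l=cv2.connectedComponents(m); q=np.argwhere(l==l[330,230])[:,::-1]
P=np.array([ray(s,u,v,.004)[:2] for u,v in q],np.float32)*1000; print(cv2.minAreaRect(P))
g=cv2.cvtColor(im,cv2.COLOR_BGR2GRAY); print("bore",ray(s,467,209,.075)[:2])
E
```

```text
[[0.492 0.4  ]
 [0.534 0.191]
 [0.377 0.158]
 [0.343 0.371]] [0.43645319 0.2799509 ]
((446.7362060546875, 278.545166015625), (133.76475524902344, 204.56573486328125), 10.127306938171387)
bore [ 0.40776968 -0.25714731]
```

Tray centre (0.446,0.280) and yaw 0.175 agree with the top camera. I lower the red bottle and release it.

```bash
echo '{"increments":[[0,0,0.4,0,0,0],[0,0,0.8,0,0,0],[0,0,0.8,0,0,0],[0,0,0.4,0,0,0],[0,0,0.2,0,0,0],[0,0,0.1,0,0,0],[0,0,0.04,0,0,0],[0,0,0,0,0,0],[0,0,0,0,0,0]]}' > m.json && python3 -m creep m.json;echo '{"increments":[[0,0,0,0,0,0],[0,0,0,0,0,0],[0,0,0,0,0,0],[0,0,0,0,0,0],[0,0,0,0,0,0]]}' > m.json && python3 -m creep m.json 0.6; python3 p.py .500 .0526 .20
```

```text
time_s: 9.0
eef_pos: [0.4348, 0.3498, 0.062]
orientation: [2.13, 2.308, 0.004]
wrist_force: [-0.4, 0.3, -1.0]
finger_gap: 0.306
grip_force: 25.0
time_s: 9.5
eef_pos: [0.4339, 0.3494, 0.0608]
orientation: [2.131, 2.309, 0.0]
wrist_force: [-0.9, 0.1, 0.2]
finger_gap: 0.599
grip_force: 0.0
t 9.5 pos [0.4339 0.3494 0.0608] F [-0.9  0.1  0.2] gap 0.599 grip 0.0
shift (tool axes after turn) [-0.3012  0.0422 -0.1393]
```

```bash
echo '{"increments":[[0,0,-0.6,0,0,0],[0,0,-1,0,0,0],[0,0,-1,0,0,0],[-0.7,0.1,-0.2,0,0,0],[-0.9,0.12,0,0,0,0],[-0.9,0.14,0,0,0,0],[-0.9,0.12,0,0,0,0],[-0.9,0.12,0,0,0,0],[-0.9,0.12,0,0,0,0],[-0.6,0.08,0,0,0,0],[-0.22,0.04,0,0,0,0],[0,0,0,0,0,0],[0,0,0,0,0,0]]}' > m.json && python3 -m creep m.json; python3 p.py .500 .0526 .077 1.65
```

```text
time_s: 10.8
eef_pos: [0.4995, 0.0536, 0.2005]
orientation: [-2.13, -2.309, -0.0]
wrist_force: [-0.3, 0.3, -0.2]
finger_gap: 0.597
grip_force: 0.0
t 10.8 pos [0.4995 0.0536 0.2005] F [-0.3  0.3 -0.2] gap 0.597 grip 0.0
turn [-0.    -0.001  0.001]
shift (tool axes after turn) [-0.001   0.0004  0.1235]
```

To row units: 0.04 m is 0.8, 0.03 m is 0.6.

```bash
echo '{"increments":[[-0.02,0,0.6,0,0,0],[0,0,0.8,0,0,0],[0,0,0.6,0,0,0],[0,0,0.3,0,0,0],[0,0,0.16,0,0,0],[0,0,0,0,0,0],[0,0,0,0,0,0]]}' > m.json && python3 -m creep m.json; echo '{"increments":[[0,0,0,0,0,0],[0,0,0,0,0,0],[0,0,0,0,0,0],[0,0,0,0,0,0],[0,0,0,0,0,0]]}' > m.json && python3 -m creep m.json 0.0 25; python3 p.py .446 .280 .20
```

```text
time_s: 11.5
eef_pos: [0.5005, 0.0523, 0.0786]
orientation: [2.129, 2.309, 0.002]
wrist_force: [-0.2, -0.3, 0.2]
finger_gap: 0.6
grip_force: 0.0
time_s: 12.0
eef_pos: [0.5001, 0.0516, 0.0781]
orientation: [2.131, 2.308, 0.0]
wrist_force: [-0.2, -0.5, 2.4]
finger_gap: 0.322
grip_force: 25.0
t 12.0 pos [0.5001 0.0516 0.0781] F [-0.2 -0.5  2.4] gap 0.322 grip 25.0
shift (tool axes after turn) [ 0.232  -0.0356 -0.1219]
```

To row units: -0.001 m is -0.02, -0.04 m is -0.8.

```bash
echo '{"increments":[[0,0,-0.3,0,0,0],[0,0,-0.6,0,0,0],[0,0,-0.8,0,0,0],[0,0,-0.5,0,0,0],[0,0,-0.2,0,0,0],[0.4,-0.06,0,0,0,0],[0.8,-0.12,0,0,0,0],[0.8,-0.12,0,0,0,0],[0.8,-0.12,0,0,0,0],[0.8,-0.12,0,0,0,0],[0.6,-0.1,0,0,0,0],[0.3,-0.06,0,0,0,0],[0.14,-0.02,0,0,0,0],[0,0,0,0,0,0],[0,0,0,0,0,0]]}' > m.json && python3 -m creep m.json; python3 p.py .446 .280 .070 1.65
```

```text
time_s: 13.5
eef_pos: [0.4457, 0.2791, 0.1973]
orientation: [2.132, 2.307, -0.001]
wrist_force: [-0.1, 0.4, -1.4]
finger_gap: 0.326
grip_force: 25.0
t 13.5 pos [0.4457 0.2791 0.1973] F [-0.1  0.4 -1.4] gap 0.326 grip 25.0
turn [-0.     0.001 -0.   ]
shift (tool axes after turn) [0.0009 0.0004 0.1273]
```

To row units: 0.04 m is 0.8, 0.03 m is 0.6.

```bash
echo '{"increments":[[0,0,0.4,0,0,0],[0,0,0.8,0,0,0],[0,0,0.6,0,0,0],[0,0,0.4,0,0,0],[0,0,0.2,0,0,0],[0,0,0.1,0,0,0],[0,0,0.04,0,0,0],[0,0,0,0,0,0],[0,0,0,0,0,0]]}' > m.json && python3 -m creep m.json;echo '{"increments":[[0,0,0,0,0,0],[0,0,0,0,0,0],[0,0,0,0,0,0],[0,0,0,0,0,0],[0,0,0,0,0,0]]}' > m.json && python3 -m creep m.json 0.6; python3 p.py .5088 -.0599 .22
```

```text
time_s: 14.4
eef_pos: [0.4463, 0.2803, 0.0718]
orientation: [2.13, 2.308, 0.003]
wrist_force: [0.9, -1.4, -1.7]
finger_gap: 0.327
grip_force: 24.9
time_s: 14.9
eef_pos: [0.4455, 0.2801, 0.0707]
orientation: [2.131, 2.308, 0.0]
wrist_force: [-0.1, -0.3, 0.1]
finger_gap: 0.6
grip_force: 0.0
t 14.9 pos [0.4455 0.2801 0.0707] F [-0.1 -0.3  0.1] gap 0.6 grip 0.0
shift (tool axes after turn) [-0.344   0.036  -0.1493]
```

To row units: -0.05 m is -1, -0.045 m is -0.9.

```bash
echo '{"increments":[[0,0,-0.6,0,0,0],[0,0,-1,0,0,0],[0,0,-1,0,0,0],[-0.68,0.08,-0.4,0,0,0],[-0.9,0.1,0,0,0,0],[-0.9,0.1,0,0,0,0],[-0.9,0.1,0,0,0,0],[-0.9,0.1,0,0,0,0],[-0.9,0.08,0,0,0,0],[-0.9,0.08,0,0,0,0],[-0.6,0.06,0,0,0,0],[-0.2,0.02,0,0,0,0],[0,0,0,0,0,0],[0,0,0,0,0,0]]}' > m.json && python3 -m creep m.json; python3 p.py .5088 -.0599 .097 1.65
```

```text
time_s: 16.3
eef_pos: [0.5086, -0.059, 0.2205]
orientation: [-2.13, -2.309, -0.0]
wrist_force: [0.8, -0.3, 0.8]
finger_gap: 0.599
grip_force: 0.0
t 16.3 pos [ 0.5086 -0.059   0.2205] F [ 0.8 -0.3  0.8] gap 0.599 grip 0.0
turn [-0.    -0.001  0.001]
shift (tool axes after turn) [-9.000e-04  1.000e-04  1.235e-01]
```

To row units: 0.04 m is 0.8, 0.03 m is 0.6.

```bash
echo '{"increments":[[-0.02,0,0.6,0,0,0],[0,0,0.8,0,0,0],[0,0,0.6,0,0,0],[0,0,0.3,0,0,0],[0,0,0.16,0,0,0],[0,0,0,0,0,0],[0,0,0,0,0,0]]}' > m.json && python3 -m creep m.json; echo '{"increments":[[0,0,0,0,0,0],[0,0,0,0,0,0],[0,0,0,0,0,0],[0,0,0,0,0,0],[0,0,0,0,0,0]]}' > m.json && python3 -m creep m.json 0.0 30; python3 p.py .458 .211 .23
```

```text
time_s: 17.0
eef_pos: [0.51, -0.061, 0.0992]
orientation: [2.129, 2.307, 0.002]
wrist_force: [-0.6, -0.1, -0.7]
finger_gap: 0.598
grip_force: 0.0
time_s: 17.5
eef_pos: [0.5092, -0.0611, 0.0984]
orientation: [2.13, 2.308, 0.0]
wrist_force: [-1.4, -0.0, 4.3]
finger_gap: 0.376
grip_force: 29.6
t 17.5 pos [ 0.5092 -0.0611  0.0984] F [-1.4 -0.   4.3] gap 0.376 grip 29.6
shift (tool axes after turn) [ 0.2753 -0.0292 -0.1318]
```

```bash
echo '{"increments":[[0,0,-0.2,0,0,0],[0,0,-0.5,0,0,0],[0,0,-0.7,0,0,0],[0,0,-0.7,0,0,0],[0,0,-0.3,0,0,0],[0.4,-0.04,0,0,0,0],[0.7,-0.08,0,0,0,0],[0.8,-0.08,0,0,0,0],[0.8,-0.08,0,0,0,0],[0.8,-0.08,0,0,0,0],[0.8,-0.08,0,0,0,0],[0.7,-0.08,0,0,0,0],[0.36,-0.04,0,0,0,0],[0.14,-0.02,0,0,0,0],[0,0,0,0,0,0],[0,0,0,0,0,0]]}' > m.json && python3 -m creep m.json; python3 p.py .458 .211 .090 1.65
```

```text
time_s: 19.1
eef_pos: [0.458, 0.2101, 0.2171]
orientation: [-2.132, -2.308, 0.002]
wrist_force: [0.6, -0.1, -2.1]
finger_gap: 0.374
grip_force: 29.9
t 19.1 pos [0.458  0.2101 0.2171] F [ 0.6 -0.1 -2.1] gap 0.374 grip 29.9
turn [-0.001  0.001  0.   ]
shift (tool axes after turn) [9.000e-04 1.000e-04 1.271e-01]
```

```bash
echo '{"increments":[[0,0,0.4,0,0,0],[0,0,0.8,0,0,0],[0,0,0.6,0,0,0],[0,0,0.4,0,0,0],[0,0,0.2,0,0,0],[0,0,0.1,0,0,0],[0,0,0.04,0,0,0],[0,0,0,0,0,0],[0,0,0,0,0,0]]}' > m.json && python3 -m creep m.json;echo '{"increments":[[0,0,0,0,0,0],[0,0,0,0,0,0],[0,0,0,0,0,0],[0,0,0,0,0,0],[0,0,0,0,0,0]]}' > m.json && python3 -m creep m.json 0.6; echo '{"increments":[[0,0,-0.6,0,0,0],[0,0,-1,0,0,0],[0,0,-1,0,0,0],[0,-0.8,0,0,0,0],[0,-0.8,0,0,0,0],[0,-0.8,0,0,0,0],[0,0,0,0,0,0],[0,0,0,0,0,0]]}' > m.json && python3 -m creep m.json; python3 - <<'E'
from rig import snapshot
import cv2,numpy as np
s=snapshot("top"); cv2.imwrite("pics/e.png",s["image"]);np.savez("pics/top1.npz",**s)
E
python3 p.py .50 -.006 .21 .08
```

```text
time_s: 20.0
eef_pos: [0.4589, 0.211, 0.0918]
orientation: [2.13, 2.308, 0.003]
wrist_force: [0.6, -0.1, -2.6]
finger_gap: 0.376
grip_force: 29.9
time_s: 20.5
eef_pos: [0.4581, 0.2109, 0.0908]
orientation: [2.131, 2.308, 0.0]
wrist_force: [0.3, 0.0, -0.0]
finger_gap: 0.602
grip_force: 0.0
time_s: 21.3
eef_pos: [0.3384, 0.2014, 0.2211]
orientation: [2.13, 2.308, 0.002]
wrist_force: [0.1, -0.0, -0.5]
finger_gap: 0.601
grip_force: 0.0
t 21.35 pos [0.339  0.2013 0.2211] F [ 0.6 -0.1 -0.7] gap 0.597 grip 0.0
turn [ 1.000e-03 -1.000e-03  1.571e+00]
shift (tool axes after turn) [0.144  0.2195 0.0111]
```

View pics/e.png

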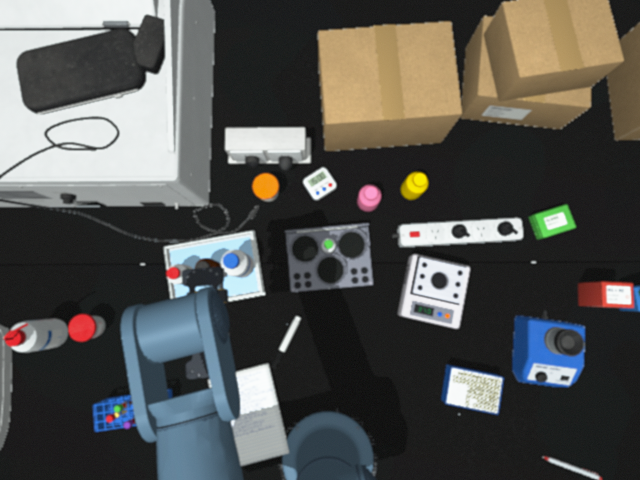

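The bottles stand on the tray: red (172,272), black (208,266), blue (233,262). The vial is alone in the rack at (329,244), and the bore is at (440,281), now unshadowed. I measure both.

```bash
python3 - <<'E'
import cv2,numpy as np
from h import *
s=dict(np.load("pics/top1.npz")); W=world(s); im=s["image"]; hsv=cv2.cvtColor(im,cv2.COLOR_BGR2HSV)
m=(hsv[...,0]>45)&(hsv[...,0]<80)&(hsv[...,1]>90)&(hsv[...,2]>100); m[:230]=0;m[260:]=0;m[:,:315]=0;m[:,342:]=0
v,u=np.argwhere(m).mean(0); print("vial px",u,v,m.sum(),"z",np.median(W[m][:,2]),"depth xy",np.median(W[m],0).round(4),"ray",ray(s,u,v,.063).round(4))
g=cv2.cvtColor(im,cv2.COLOR_BGR2GRAY)
for n,(x,y,r,z) in dict(bore=(440,281,12,.075),seatL=(304,247,16,.030),seatR=(352,245,16,.030),seatF=(330,271,16,.030)).items():
    w=np.zeros_like(g); cv2.circle(w,(x,y),r,1,-1); _,l,st,ce=cv2.connectedComponentsWithStats(((g<75)&(w>0)).astype(np.uint8)); i=l[y,x]
    print(n,ce[i],st[i],ray(s,*ce[i],z).round(4))
H=W[240:335,390:480].reshape(-1,3); k=abs(H[:,2]-.0765)<.004; r=cv2.minAreaRect(H[k,:2].astype(np.float32)*1000); print(r)
E
```

```text
vial px 328.0175438596491 243.71929824561403 57 z 0.06445595349924127 depth xy [ 0.5029 -0.0049  0.0645] ray [ 0.5037 -0.0049  0.063 ]
bore [438.71257485 280.17964072] [432 273  14  15 167] [ 0.4153 -0.2614  0.075 ]
seatL [304.47292994 248.15605096] [291 234  28  29 628] [0.497  0.0526 0.03  ]
seatR [350.95463138 244.4442344 ] [337 232  28  26 529] [ 0.5054 -0.0613  0.03  ]
seatF [329.13117547 269.60477002] [316 256  27  28 587] [ 0.4442 -0.0074  0.03  ]
((415.57794189453125, -263.845947265625), (111.10676574707031, 84.2670669555664), 76.85877227783203)
```

The manual's scale: shifts go in shares of 50 mm and turns go in units of 0.25 rad. Converting my numbers, 0.14 rad is 0.56.

```bash
echo '{"increments":[[0,0,0,0,0,0.4],[0,0,0,0,0,0.56],[0,0,0,0,0,0.56],[0,0,0,0,0,0.56],[0,0,0,0,0,0.56],[0,0,0,0,0,0.56],[0,0,0,0,0,0.56],[0,0,0,0,0,0.56],[0,0,0,0,0,0.56],[0,0,0,0,0,0.56],[0,0,0,0,0,0.56],[0,0,0,0,0,0.28],[0,0,0,0,0,0]]}' > m.json && python3 -m creep m.json; python3 p.py .503 -.005 .15 .08
```

```text
time_s: 22.65
eef_pos: [0.3394, 0.2012, 0.2206]
orientation: [3.139, 0.126, -0.001]
wrist_force: [0.1, 0.4, 0.1]
finger_gap: 0.599
grip_force: 0.0
t 22.65 pos [0.3394 0.2012 0.2206] F [0.1 0.4 0.1] gap 0.599 grip 0.0
turn [0.    0.001 0.   ]
shift (tool axes after turn) [0.1466 0.2186 0.0706]
```

To row units: 0.04 m is 0.8, 0.036 m is 0.72.

```bash
echo '{"increments":[[0.26,0.4,0,0,0,0],[0.48,0.72,0,0,0,0],[0.48,0.72,0,0,0,0],[0.48,0.72,0,0,0,0],[0.48,0.72,0,0,0,0],[0.48,0.72,0,0,0,0],[0.26,0.36,0.6,0,0,0],[0,0,0.8,0,0,0],[0,0,0,0,0,0],[0,0,0,0,0,0]]}' > m.json && python3 -m creep m.json; python3 p.py .503 -.005 .0055 .08
```

```text
time_s: 23.65
eef_pos: [0.5015, -0.0043, 0.1505]
orientation: [-3.138, -0.128, 0.003]
wrist_force: [0.2, 0.1, 0.0]
finger_gap: 0.598
grip_force: 0.0
t 23.65 pos [ 0.5015 -0.0043  0.1505] F [0.2 0.1 0. ] gap 0.598 grip 0.0
turn [-0.001  0.002  0.002]
shift (tool axes after turn) [0.0015 0.0009 0.145 ]
```

To row units: 0.03 m is 0.6, 0.04 m is 0.8.

```bash
echo '{"increments":[[0.02,0.02,0.6,0,0,0],[0,0,0.8,0,0,0],[0,0,0.6,0,0,0],[0,0,0.4,0,0,0],[0,0,0,0,0,0],[0,0,0,0,0,0]]}' > m.json && python3 -m creep m.json; python3 tip.py .04;python3 - <<'E'
from rig import snapshot
import cv2
s=snapshot("scene"); cv2.imwrite("pics/f.png",cv2.resize(s["image"][180:300,270:430],None,fx=5,fy=5))
E
python3 p.py .503 -.005 .0055 .08
```

```text
time_s: 24.25
eef_pos: [0.5045, -0.0052, 0.0329]
orientation: [3.138, 0.128, 0.005]
wrist_force: [0.5, -0.1, 0.5]
finger_gap: 0.6
grip_force: 0.0
eef [ 0.5045 -0.0052  0.0329]
314 156 [0.526 0.034 0.246] | 315 179 [0.522 0.036 0.198] | 316 181 [0.515 0.038 0.199] | 317 184 [0.509 0.039 0.197] | 318 185 [0.505 0.04  0.197] | 319 232 [0.541 0.02  0.042] | 320 232 [0.54  0.018 0.041] | 321 234 [0.508 0.034 0.07 ] | 322 235 [0.506 0.033 0.067] | 323 236 [0.501 0.034 0.069] | 324 237 [0.5   0.032 0.066] | 325 238 [0.496 0.032 0.068] | 326 239 [0.491 0.033 0.069] | 327 239 [0.493 0.03  0.066] | 328 240 [0.491 0.028 0.063] | 329 240 [0.492 0.025 0.061] | 330 240 [0.492 0.023 0.06 ] | 331 226 [ 0.543 -0.01   0.041] | 332 240 [0.507 0.009 0.041] | 333 241 [0.501 0.011 0.043] | 334 242 [0.498 0.01  0.043] | 335 242 [0.497 0.008 0.043] | 336 243 [0.494 0.008 0.042] | 337 244 [0.491 0.007 0.041] | 338 244 [0.489 0.006 0.042] | t 24.35 pos [ 0.5048 -0.0055  0.0333] F [-0.4 -0.7 -0. ] gap 0.602 grip 0.0
turn [ 0.001 -0.005  0.001]
shift (tool axes after turn) [-0.0018 -0.0006  0.0278]
```

View pics/f.png

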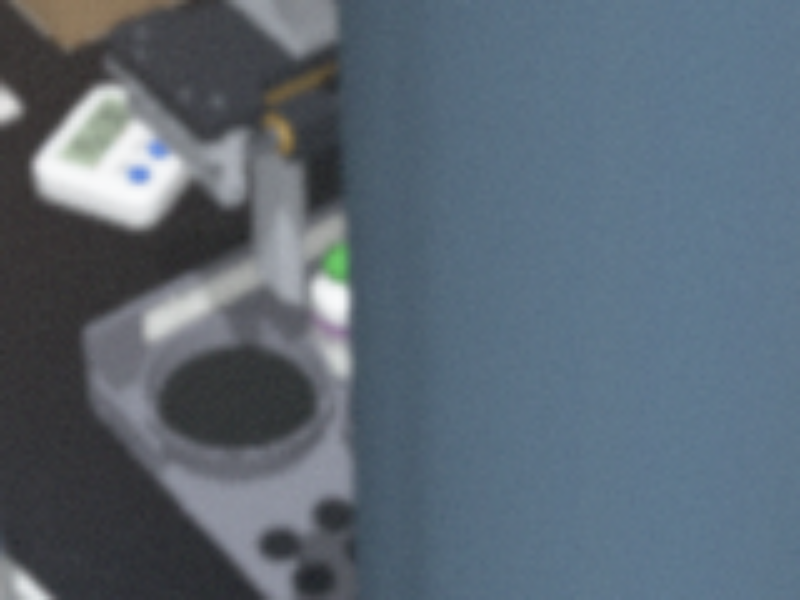

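The left fingertip is beside the vial at crop (285,295), z≈0.060, which confirms the ~38 mm offset. I go down 27 mm to just above the collars, then grasp.

To row units: -0.001 m is -0.02, 0.012 m is 0.24.

```bash
echo '{"increments":[[-0.02,0,0.24,0,0,0],[0,0,0.18,0,0,0],[0,0,0.12,0,0,0],[0,0,0,0,0,0],[0,0,0,0,0,0]]}' > m.json && python3 -m creep m.json; echo '{"increments":[[0,0,0,0,0,0],[0,0,0,0,0,0],[0,0,0,0,0,0],[0,0,0,0,0,0],[0,0,0,0,0,0]]}' > m.json && python3 -m creep m.json 0.0 15;  python3 p.py .4155 -.2625 .13
```

```text
time_s: 24.85
eef_pos: [0.5014, -0.0052, 0.0033]
orientation: [-3.139, -0.127, 0.001]
wrist_force: [-0.6, 0.1, 0.4]
finger_gap: 0.598
grip_force: 0.0
time_s: 25.35
eef_pos: [0.5018, -0.0052, 0.0039]
orientation: [-3.139, -0.127, -0.001]
wrist_force: [-0.1, -0.1, 1.2]
finger_gap: 0.341
grip_force: 15.0
t 25.35 pos [ 0.5018 -0.0052  0.0039] F [-0.1 -0.1  1.2] gap 0.341 grip 15.0
shift (tool axes after turn) [-0.1067  0.2495 -0.1262]
```

To row units: -0.04 m is -0.8, 0.038 m is 0.76.

```bash
echo '{"increments":[[0,0,-0.2,0,0,0],[0,0,-0.6,0,0,0],[0,0,-0.8,0,0,0],[0,0,-0.7,0,0,0],[0,0,-0.3,0,0,0],[-0.16,0.36,0,0,0,0],[-0.3,0.7,0,0,0,0],[-0.32,0.76,0,0,0,0],[-0.32,0.76,0,0,0,0],[-0.32,0.76,0,0,0,0],[-0.3,0.72,0,0,0,0],[-0.24,0.56,0,0,0,0],[-0.16,0.3,0,0,0,0],[0,0.08,0,0,0,0],[0,0,0,0,0,0],[0,0,0,0,0,0],[0,0,0,0,0,0]]}' > m.json && python3 -m creep m.json; python3 p.py .4145 -.2628 .055 .08; python3 - <<'E'
from rig import snapshot
import cv2
s=snapshot("scene"); cv2.imwrite("pics/g.png",cv2.resize(s["image"][130:290,400:560],None,fx=3.7,fy=3.7))
E
```

```text
time_s: 27.05
eef_pos: [0.4164, -0.262, 0.1337]
orientation: [-3.139, -0.129, 0.0]
wrist_force: [0.6, -0.6, -0.7]
finger_gap: 0.336
grip_force: 15.0
t 27.05 pos [ 0.4164 -0.262   0.1337] F [ 0.6 -0.6 -0.7] gap 0.336 grip 15.0
turn [-0.    -0.     0.002]
shift (tool axes after turn) [-0.002   0.0006  0.0787]
```

View pics/g.png

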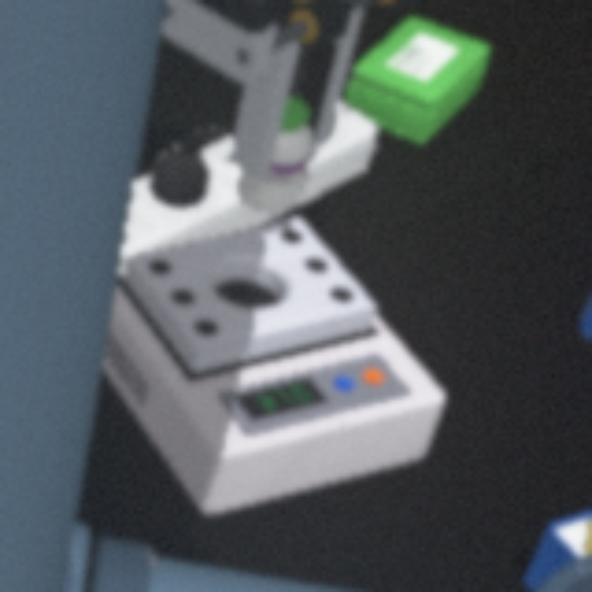

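The vial is held upright over the block, with the bore at crop (252,287), full-image (468.1,207.6). I check its alignment relatively in this one camera.

```bash
python3 - <<'E'
from rig import snapshot,state
import cv2,numpy as np
from h import *
s=snapshot("scene"); W=world(s); im=s["image"]
for px in((468.1,207.6),(468.1,209)): print("bore ray",ray(s,*px,.075)[:2].round(4))
H=W[170:260,420:515].reshape(-1,3)
for z in(.072,.075,.078):
    k=abs(H[:,2]-z)<.004; print(k.sum(),cv2.minAreaRect(H[k,:2].astype(np.float32)*1000))
hsv=cv2.cvtColor(im,cv2.COLOR_BGR2HSV); m=(hsv[...,0]>45)&(hsv[...,0]<80)&(hsv[...,1]>90); m[:150]=0;m[172:]=0;m[:,:468]=0;m[:,490:]=0
print("cap pts",m.sum(),W[m].mean(0).round(4),W[m].min(0).round(3),W[m].max(0).round(3)); 
hb=W[175:186,468:484].reshape(-1,3); k=(hb[:,2]>.1); print("body",np.median(hb[k],0).round(4),hb[k].min(0).round(4),hb[k].max(0).round(3)); print(state()["eef_pos"])
E
```

```text
bore ray [ 0.4099 -0.2621]
bore ray [ 0.4066 -0.2591]
971 ((457.5899963378906, -273.65191650390625), (112.81985473632812, 174.46775817871094), 77.06910705566406)
1340 ((455.69659423828125, -273.310546875), (112.63788604736328, 170.8955841064453), 77.06910705566406)
1132 ((414.9456481933594, -264.1517028808594), (112.40177154541016, 87.15576934814453), 76.7129135131836)
cap pts 34 [ 0.4111 -0.264   0.1925] [ 0.406 -0.273  0.19 ] [ 0.42  -0.255  0.194]
body [ 0.4043 -0.2538  0.1533] [-0.1177 -0.274   0.1371] [0.415 0.391 0.762]
[ 0.41637855 -0.26220494  0.13363092]
```

Both cameras put the block centre at (0.415,-0.264), and the vial is within about 1.5 mm of it. I lower gently.

To row units: -0.001 m is -0.02, 0.001 m is 0.02.

```bash
echo '{"increments":[[-0.02,0.02,0.4,0,0,0],[0,0,0.4,0,0,0],[0,0,0.24,0,0,0],[0,0,0.16,0,0,0],[0,0,0.12,0,0,0],[0,0,0.1,0,0,0],[0,0,0.08,0,0,0],[0,0,0,0,0,0],[0,0,0,0,0,0]]}' > m.json && python3 -m creep m.json; python3 p.py .4145 -.2628 .0545
```

```text
time_s: 28.05
eef_pos: [0.4154, -0.2643, 0.059]
orientation: [3.139, 0.127, 0.001]
wrist_force: [-0.7, 0.6, -0.5]
finger_gap: 0.343
grip_force: 15.0
t 28.05 pos [ 0.4154 -0.2643  0.059 ] F [-0.7  0.6 -0.5] gap 0.343 grip 15.0
shift (tool axes after turn) [-0.0008 -0.0015  0.0045]
```

To row units: 0.002 m is 0.04.

```bash
echo '{"increments":[[0,0,0.04,0,0,0],[0,0,0.04,0,0,0],[0,0,0,0,0,0],[0,0,0,0,0,0]]}' > m.json && python3 -m creep m.json; echo '{"increments":[[0,0,0,0,0,0],[0,0,0,0,0,0],[0,0,0,0,0,0],[0,0,0,0,0,0],[0,0,0,0,0,0]]}' > m.json && python3 -m creep m.json 0.55;echo '{"increments":[[0,0,-0.4,0,0,0],[0,0,-0.8,0,0,0],[0,0,-1,0,0,0],[0,0,-1,0,0,0],[0,0,0,0,0,0]]}' > m.json && python3 -m creep m.json; python3 p.py .458 .211 .23 1.65
```

```text
time_s: 28.45
eef_pos: [0.4154, -0.2643, 0.0549]
orientation: [3.139, 0.127, 0.001]
wrist_force: [0.7, -0.0, 0.6]
finger_gap: 0.342
grip_force: 15.0
time_s: 28.95
eef_pos: [0.4151, -0.264, 0.0546]
orientation: [-3.139, -0.127, 0.0]
wrist_force: [0.5, -0.9, -0.6]
finger_gap: 0.549
grip_force: 0.0
time_s: 29.45
eef_pos: [0.4185, -0.2673, 0.223]
orientation: [3.128, 0.127, 0.016]
wrist_force: [0.7, -0.3, 0.2]
finger_gap: 0.55
grip_force: 0.0
t 29.45 pos [ 0.4185 -0.2673  0.223 ] F [ 0.7 -0.3  0.2] gap 0.55 grip 0.0
turn [ 1.600e-02  1.000e-03 -1.569e+00]
shift (tool axes after turn) [ 0.4736  0.0773 -0.007 ]
```

To row units: -0.14 rad is -0.56.

```bash
echo '{"increments":[[0,0,0,0,0,-0.4],[0,0,0,0,0,-0.56],[0,0,0,0,0,-0.56],[0,0,0,0,0,-0.56],[0,0,0,0,0,-0.56],[0,0,0,0,0,-0.56],[0,0,0,0,0,-0.56],[0,0,0,0,0,-0.56],[0,0,0,0,0,-0.56],[0,0,0,0,0,-0.56],[0,0,0,0,0,-0.56],[0,0,0,0,0,-0.28],[0,0,0,0,0,0]]}' > m.json && python3 -m creep m.json 0.6; echo '{"increments":[[0.5,0.08,0,0,0,0],[0.8,0.13,0,0,0,0],[0.8,0.13,0,0,0,0],[0.8,0.13,0,0,0,0],[0.8,0.13,0,0,0,0],[0.8,0.13,0,0,0,0],[0.8,0.13,0,0,0,0],[0.8,0.13,0,0,0,0],[0.8,0.13,0,0,0,0],[0.8,0.13,0,0,0,0],[0.8,0.13,0,0,0,0],[0.6,0.1,0,0,0,0],[0.36,0.06,0,0,0,0],[0,0,0,0,0,0],[0,0,0,0,0,0]]}' > m.json && python3 -m creep m.json; python3 p.py .458 .211 .0905 1.65
python3 - <<'E'
from rig import snapshot
from h import *
s=snapshot("top"); im=s["image"]; W=world(s); hsv=cv2.cvtColor(im,cv2.COLOR_BGR2HSV)
m=(hsv[...,0]>45)&(hsv[...,0]<80)&(hsv[...,1]>90); m[:265]=0;m[300:]=0;m[:,:425]=0;m[:,455:]=0
print("vial cap",m.sum(),np.median(W[m],0)); v,u=np.argwhere(m).mean(0); print(u,v,ray(s,u,v,.113))
cv2.imwrite("pics/i.png",np.hstack([cv2.resize(im[225:325,150:270],(480,400)),cv2.resize(im[240:330,390:480],(300,400))[:, :]]))
E
```

```text
time_s: 30.75
eef_pos: [0.4149, -0.2638, 0.2138]
orientation: [-2.13, -2.307, -0.0]
wrist_force: [0.1, 0.2, 0.4]
finger_gap: 0.598
grip_force: 0.0
time_s: 32.25
eef_pos: [0.4538, 0.2133, 0.2141]
orientation: [-2.131, -2.308, 0.002]
wrist_force: [-1.0, -0.7, -0.1]
finger_gap: 0.602
grip_force: 0.0
t 32.25 pos [0.4538 0.2133 0.2141] F [-1.  -0.7 -0.1] gap 0.602 grip 0.0
turn [-0.001  0.     0.001]
shift (tool axes after turn) [-0.0027  0.004   0.1236]
vial cap 64 [ 0.41646764 -0.26304803  0.11539269]
444.171875 278.828125 [ 0.41690935 -0.26438214  0.113     ]
```

View pics/i.png

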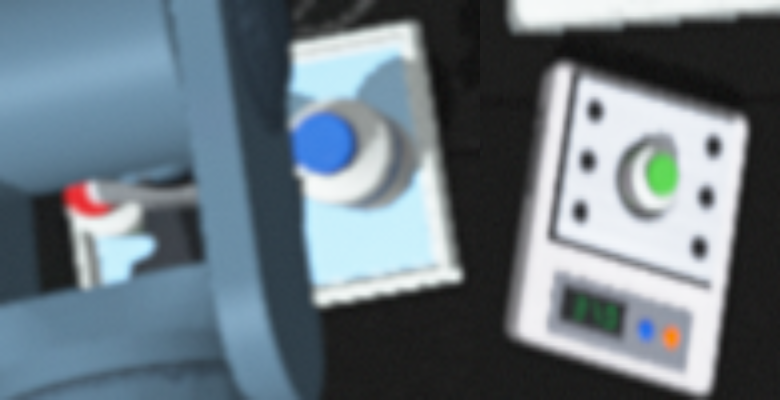

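The vial is down in the bore: cap z 0.115 against a nominal 0.113, and within 2 mm of centre. Blue appears at crop (325,140), which may not be where I put it, so I measure the bottles.

```bash
python3 - <<'E'
from rig import snapshot,state
from h import *
for n in("top","scene"):
    s=snapshot(n); im=s["image"]; W=world(s); hsv=cv2.cvtColor(im,cv2.COLOR_BGR2HSV); h,sa,va=hsv.transpose(2,0,1)
    roi=(W[...,0]>.34)&(W[...,0]<.56)&(W[...,1]>.13)&(W[...,1]<.42)&(W[...,2]>.06)&(W[...,2]<.16)
    for c,m in dict(blue=(abs(h.astype(int)-110)<12)&(sa>150),red=((h<8)|(h>172))&(sa>150)).items():
        m=m&roi; print(n,c,m.sum(),np.median(W[m],0).round(4) if m.any() else "")
    m=roi&(va<70)&(W[...,2]<.118); print(n,"dark",m.sum(),np.median(W[m],0).round(4) if m.any() else "")
t=dict(np.load("pics/top1.npz")); hsv=cv2.cvtColor(t["image"],cv2.COLOR_BGR2HSV); W=world(t); m=(abs(hsv[...,0].astype(int)-110)<12)&(hsv[...,1]>150)&(W[...,1]>.1)&(W[...,1]<.3)&(W[...,2]>.1)&(W[...,2]<.16)
print("top1 blue",m.sum(),np.median(W[m],0).round(4))
E
```

```text
top blue 164 [0.4601 0.2106 0.136 ]
top red 33 [0.4299 0.3561 0.1005]
top dark 0 
scene blue 302 [0.4527 0.2134 0.1329]
scene red 200 [0.4302 0.3508 0.0971]
scene dark 76 [0.4332 0.2819 0.0996]
top1 blue 161 [0.4601 0.2107 0.1359]
```

Everything stands where I placed it: blue at (0.459,0.211). Now I return blue, grasping at the height where it was released.

To row units: 0.04 m is 0.8, 0.035 m is 0.7.

```bash
echo '{"increments":[[-0.06,0.08,0.4,0,0,0],[0,0,0.8,0,0,0],[0,0,0.7,0,0,0],[0,0,0.4,0,0,0],[0,0,0.16,0,0,0],[0,0,0,0,0,0],[0,0,0,0,0,0]]}' > m.json && python3 -m creep m.json;echo '{"increments":[[0,0,0,0,0,0],[0,0,0,0,0,0],[0,0,0,0,0,0],[0,0,0,0,0,0],[0,0,0,0,0,0]]}' > m.json && python3 -m creep m.json 0 30; echo '{"increments":[[0,0,-0.2,0,0,0],[0,0,-0.5,0,0,0],[0,0,-0.7,0,0,0],[0,0,-0.7,0,0,0],[0,0,-0.5,0,0,0],[0,0,0,0,0,0],[0,0,0,0,0,0]]}' > m.json && python3 -m creep m.json; python3 p.py .5092 -.0611 .22 1.65
```

```text
time_s: 33.1
eef_pos: [0.4594, 0.2108, 0.093]
orientation: [2.131, 2.307, 0.003]
wrist_force: [0.2, 0.2, 0.4]
finger_gap: 0.597
grip_force: 0.0
time_s: 33.6
eef_pos: [0.4589, 0.2111, 0.0925]
orientation: [2.13, 2.308, 0.002]
wrist_force: [0.6, 0.4, 4.6]
finger_gap: 0.376
grip_force: 30.0
time_s: 34.3
eef_pos: [0.4578, 0.2108, 0.2207]
orientation: [-2.13, -2.308, 0.001]
wrist_force: [0.4, 0.5, -2.8]
finger_gap: 0.373
grip_force: 30.0
t 34.3 pos [0.4578 0.2108 0.2207] F [ 0.4  0.5 -2.8] gap 0.373 grip 30.0
turn [-0.001  0.     0.001]
shift (tool axes after turn) [-0.2751  0.0297  0.0007]
```

```bash
echo '{"increments":[[-0.4,0.04,0,0,0,0],[-0.7,0.08,0,0,0,0],[-0.8,0.08,0,0,0,0],[-0.8,0.08,0,0,0,0],[-0.8,0.08,0,0,0,0],[-0.8,0.08,0,0,0,0],[-0.7,0.08,0,0,0,0],[-0.36,0.04,0,0,0,0],[-0.14,0.02,0,0,0,0],[0,0,0,0,0,0],[0,0,0,0,0,0],[0,0,0,0,0,0]]}' > m.json && python3 -m creep m.json; python3 p.py .5092 -.0611 .102 1.65
```

```text
time_s: 35.5
eef_pos: [0.5089, -0.0597, 0.2211]
orientation: [-2.128, -2.309, 0.0]
wrist_force: [0.4, -0.4, -2.2]
finger_gap: 0.374
grip_force: 30.0
t 35.5 pos [ 0.5089 -0.0597  0.2211] F [ 0.4 -0.4 -2.2] gap 0.374 grip 30.0
turn [-0.001 -0.001  0.002]
shift (tool axes after turn) [-0.0014  0.0002  0.1191]
```

```bash
echo '{"increments":[[-0.02,0,0.4,0,0,0],[0,0,0.6,0,0,0],[0,0,0.6,0,0,0],[0,0,0.3,0,0,0],[0,0,0.2,0,0,0],[0,0,0.16,0,0,0],[0,0,0.08,0,0,0],[0,0,0.04,0,0,0],[0,0,0,0,0,0],[0,0,0,0,0,0]]}' > m.json && python3 -m creep m.json;echo '{"increments":[[0,0,0,0,0,0],[0,0,0,0,0,0],[0,0,0,0,0,0],[0,0,0,0,0,0],[0,0,0,0,0,0]]}' > m.json && python3 -m creep m.json 0.6; echo '{"increments":[[0,0,-0.6,0,0,0],[0,0,-1,0,0,0],[0,0,-0.8,0,0,0],[0,0,0,0,0,0],[0,0,0,0,0,0]]}' > m.json && python3 -m creep m.json; python3 p.py .446 .280 .21 1.65
```

```text
time_s: 36.5
eef_pos: [0.5099, -0.0621, 0.1034]
orientation: [2.13, 2.308, 0.001]
wrist_force: [0.2, 0.8, -2.6]
finger_gap: 0.377
grip_force: 30.0
time_s: 37.0
eef_pos: [0.5095, -0.0619, 0.1029]
orientation: [2.131, 2.308, 0.0]
wrist_force: [-0.3, 0.2, 0.2]
finger_gap: 0.604
grip_force: 0.0
time_s: 37.5
eef_pos: [0.5098, -0.0621, 0.2235]
orientation: [2.129, 2.307, 0.001]
wrist_force: [-0.2, -0.4, -0.1]
finger_gap: 0.603
grip_force: 0.0
t 37.5 pos [ 0.5098 -0.0621  0.2235] F [-0.2 -0.4 -0.1] gap 0.603 grip 0.0
turn [0.002 0.001 0.001]
shift (tool axes after turn) [ 0.3461 -0.0366  0.0135]
```

Next is the black bottle, released at tool (0.4455,0.280,0.0707).

To row units: 0.045 m is 0.9, 0.04 m is 0.8.

```bash
echo '{"increments":[[0.4,-0.04,0,0,0,0],[0.8,-0.08,0,0,0,0],[0.9,-0.1,0,0,0,0],[0.9,-0.1,0,0,0,0],[0.9,-0.1,0,0,0,0],[0.9,-0.1,0,0,0,0],[0.9,-0.1,0,0,0,0],[0.7,-0.08,0,0,0,0],[0.4,-0.04,0,0,0,0],[0.12,0,0.2,0,0,0],[0,0,0,0,0,0],[0,0,0,0,0,0]]}' > m.json && python3 -m creep m.json; python3 p.py .4455 .280 .072 1.65
```

```text
time_s: 38.7
eef_pos: [0.4442, 0.2789, 0.211]
orientation: [-2.131, -2.307, 0.005]
wrist_force: [0.1, -0.1, -0.3]
finger_gap: 0.603
grip_force: 0.0
t 38.7 pos [0.4442 0.2789 0.211 ] F [ 0.1 -0.1 -0.3] gap 0.603 grip 0.0
turn [-0.003  0.001 -0.   ]
shift (tool axes after turn) [0.001  0.0013 0.139 ]
```

To row units: 0.04 m is 0.8, 0.03 m is 0.6.

```bash
echo '{"increments":[[0.02,0.02,0.6,0,0,0],[0,0,0.8,0,0,0],[0,0,0.8,0,0,0],[0,0,0.4,0,0,0],[0,0,0.18,0,0,0],[0,0,0,0,0,0],[0,0,0,0,0,0]]}' > m.json && python3 -m creep m.json;echo '{"increments":[[0,0,0,0,0,0],[0,0,0,0,0,0],[0,0,0,0,0,0],[0,0,0,0,0,0],[0,0,0,0,0,0]]}' > m.json && python3 -m creep m.json 0 25; echo '{"increments":[[0,0,-0.3,0,0,0],[0,0,-0.6,0,0,0],[0,0,-0.8,0,0,0],[0,0,-0.7,0,0,0],[0,0,-0.3,0,0,0],[0,0,0,0,0,0],[0,0,0,0,0,0]]}' > m.json && python3 -m creep m.json; python3 p.py .5001 .0516 .207 1.65
```

```text
time_s: 39.4
eef_pos: [0.447, 0.281, 0.075]
orientation: [2.131, 2.307, 0.003]
wrist_force: [0.8, 0.2, 0.5]
finger_gap: 0.602
grip_force: 0.0
time_s: 39.9
eef_pos: [0.4461, 0.2813, 0.0743]
orientation: [2.13, 2.308, 0.001]
wrist_force: [-0.8, 0.8, 3.5]
finger_gap: 0.322
grip_force: 25.0
time_s: 40.6
eef_pos: [0.4449, 0.2808, 0.2072]
orientation: [-2.13, -2.308, 0.003]
wrist_force: [-0.5, 0.0, -1.8]
finger_gap: 0.327
grip_force: 25.0
t 40.6 pos [0.4449 0.2808 0.2072] F [-0.5  0.  -1.8] gap 0.327 grip 25.0
turn [-0.002  0.001  0.001]
shift (tool axes after turn) [-2.329e-01  3.690e-02  2.000e-04]
```

To row units: -0.04 m is -0.8, -0.03 m is -0.6.

```bash
echo '{"increments":[[-0.4,0.06,0,0,0,0],[-0.8,0.12,0,0,0,0],[-0.8,0.12,0,0,0,0],[-0.8,0.12,0,0,0,0],[-0.8,0.12,0,0,0,0],[-0.6,0.1,0,0,0,0],[-0.3,0.06,0,0,0,0],[-0.16,0.04,0,0,0,0],[0,0,0,0,0,0],[0,0,0,0,0,0],[0,0,0,0,0,0]]}' > m.json && python3 -m creep m.json; python3 p.py .5001 .0520 .084 1.65
```

```text
time_s: 41.7
eef_pos: [0.5009, 0.0529, 0.2085]
orientation: [-2.129, -2.31, 0.0]
wrist_force: [1.1, 0.6, -2.1]
finger_gap: 0.323
grip_force: 25.0
t 41.7 pos [0.5009 0.0529 0.2085] F [ 1.1  0.6 -2.1] gap 0.323 grip 25.0
turn [-0.    -0.     0.002]
shift (tool axes after turn) [-0.0009 -0.0009  0.1245]
```

To row units: 0.03 m is 0.6, 0.02 m is 0.4.

```bash
echo '{"increments":[[-0.02,-0.02,0.4,0,0,0],[0,0,0.6,0,0,0],[0,0,0.6,0,0,0],[0,0,0.4,0,0,0],[0,0,0.2,0,0,0],[0,0,0.16,0,0,0],[0,0,0.08,0,0,0],[0,0,0.04,0,0,0],[0,0,0,0,0,0],[0,0,0,0,0,0]]}' > m.json && python3 -m creep m.json;echo '{"increments":[[0,0,0,0,0,0],[0,0,0,0,0,0],[0,0,0,0,0,0],[0,0,0,0,0,0],[0,0,0,0,0,0]]}' > m.json && python3 -m creep m.json 0.6; echo '{"increments":[[0,0,-0.6,0,0,0],[0,0,-1,0,0,0],[0,0,-0.8,0,0,0],[0,0,0,0,0,0],[0,0,0,0,0,0]]}' > m.json && python3 -m creep m.json; python3 p.py .434 .349 .20 1.65
```

```text
time_s: 42.7
eef_pos: [0.5009, 0.0507, 0.0854]
orientation: [2.13, 2.308, 0.001]
wrist_force: [0.6, 0.5, -0.7]
finger_gap: 0.323
grip_force: 25.0
time_s: 43.2
eef_pos: [0.5003, 0.0507, 0.0847]
orientation: [2.131, 2.308, 0.0]
wrist_force: [-1.1, 0.3, -1.2]
finger_gap: 0.599
grip_force: 0.0
time_s: 43.7
eef_pos: [0.5008, 0.0507, 0.2055]
orientation: [2.13, 2.307, 0.002]
wrist_force: [-0.2, -0.0, -0.1]
finger_gap: 0.597
grip_force: 0.0
t 43.7 pos [0.5008 0.0507 0.2055] F [-0.2 -0.  -0.1] gap 0.597 grip 0.0
turn [0.002 0.    0.001]
shift (tool axes after turn) [ 0.3026 -0.043   0.0055]
```

```bash
echo '{"increments":[[0.4,-0.06,0,0,0,0],[0.8,-0.12,0,0,0,0],[0.9,-0.12,0,0,0,0],[0.9,-0.12,0,0,0,0],[0.9,-0.12,0,0,0,0],[0.9,-0.14,0,0,0,0],[0.7,-0.1,0,0,0,0],[0.4,-0.06,0,0,0,0],[0.14,-0.02,0,0,0,0],[0,0,0,0,0,0],[0,0,0,0,0,0]]}' > m.json && python3 -m creep m.json; python3 p.py .4339 .3494 .0625 1.65
```

```text
time_s: 44.8
eef_pos: [0.4332, 0.3473, 0.2036]
orientation: [-2.131, -2.307, 0.003]
wrist_force: [0.6, 0.7, -0.7]
finger_gap: 0.6
grip_force: 0.0
t 44.8 pos [0.4332 0.3473 0.2036] F [ 0.6  0.7 -0.7] gap 0.6 grip 0.0
turn [-0.002  0.001  0.   ]
shift (tool axes after turn) [0.002  0.0009 0.1411]
```

To row units: 0.04 m is 0.8, 0.03 m is 0.6.

```bash
echo '{"increments":[[0.04,0,0.6,0,0,0],[0,0,0.8,0,0,0],[0,0,0.8,0,0,0],[0,0,0.4,0,0,0],[0,0,0.22,0,0,0],[0,0,0,0,0,0],[0,0,0,0,0,0]]}' > m.json && python3 -m creep m.json;echo '{"increments":[[0,0,0,0,0,0],[0,0,0,0,0,0],[0,0,0,0,0,0],[0,0,0,0,0,0],[0,0,0,0,0,0]]}' > m.json && python3 -m creep m.json 0 25; echo '{"increments":[[0,0,-0.3,0,0,0],[0,0,-0.6,0,0,0],[0,0,-0.8,0,0,0],[0,0,-0.7,0,0,0],[0,0,-0.3,0,0,0],[0,0,0,0,0,0],[0,0,0,0,0,0]]}' > m.json && python3 -m creep m.json; python3 p.py .4447 -.0089 .197 1.65
```

```text
time_s: 45.5
eef_pos: [0.4343, 0.3503, 0.0649]
orientation: [2.131, 2.307, 0.003]
wrist_force: [-1.5, 0.5, 0.1]
finger_gap: 0.603
grip_force: 0.0
time_s: 46.0
eef_pos: [0.4335, 0.3506, 0.0642]
orientation: [2.13, 2.308, 0.002]
wrist_force: [1.1, -0.4, 2.5]
finger_gap: 0.311
grip_force: 25.0
time_s: 46.7
eef_pos: [0.4323, 0.3499, 0.1972]
orientation: [-2.13, -2.308, 0.003]
wrist_force: [-0.3, -0.4, -1.9]
finger_gap: 0.304
grip_force: 25.0
t 46.7 pos [0.4323 0.3499 0.1972] F [-0.3 -0.4 -1.9] gap 0.304 grip 25.0
turn [-0.002  0.001  0.001]
shift (tool axes after turn) [-3.587e-01 -1.600e-02  2.000e-04]
```

To row units: -0.04 m is -0.8, -0.035 m is -0.7.

```bash
echo '{"increments":[[-0.36,-0.02,0,0,0,0],[-0.7,-0.03,0,0,0,0],[-0.8,-0.04,0,0,0,0],[-0.8,-0.04,0,0,0,0],[-0.8,-0.04,0,0,0,0],[-0.8,-0.04,0,0,0,0],[-0.8,-0.04,0,0,0,0],[-0.8,-0.04,0,0,0,0],[-0.7,-0.03,0,0,0,0],[-0.4,0,0,0,0,0],[-0.2,0,0,0,0,0],[0,0,0,0,0,0],[0,0,0,0,0,0],[0,0,0,0,0,0]]}' > m.json && python3 -m creep m.json; python3 p.py .4447 -.0085 .074 1.65
```

```text
time_s: 48.1
eef_pos: [0.4455, -0.0068, 0.1981]
orientation: [-2.128, -2.309, 0.0]
wrist_force: [-0.0, 0.2, -0.8]
finger_gap: 0.307
grip_force: 25.0
t 48.1 pos [ 0.4455 -0.0068  0.1981] F [-0.   0.2 -0.8] gap 0.307 grip 25.0
turn [-0.001 -0.001  0.002]
shift (tool axes after turn) [-0.0017 -0.0009  0.1241]
```

To row units: 0.03 m is 0.6, 0.02 m is 0.4.

```bash
echo '{"increments":[[-0.02,-0.02,0.4,0,0,0],[0,0,0.6,0,0,0],[0,0,0.6,0,0,0],[0,0,0.4,0,0,0],[0,0,0.2,0,0,0],[0,0,0.16,0,0,0],[0,0,0.08,0,0,0],[0,0,0.04,0,0,0],[0,0,0,0,0,0],[0,0,0,0,0,0]]}' > m.json && python3 -m creep m.json;echo '{"increments":[[0,0,0,0,0,0],[0,0,0,0,0,0],[0,0,0,0,0,0],[0,0,0,0,0,0],[0,0,0,0,0,0]]}' > m.json && python3 -m creep m.json 0.6; echo '{"increments":[[0,0,-0.6,0,0,0],[0,0,-1,0,0,0],[0,0,-0.8,0,0,0],[0.8,-0.4,-0.2,0,0,0],[0.9,-0.4,0,0,0,0],[0.9,-0.4,0,0,0,0],[0.9,-0.4,0,0,0,0],[0.9,0,0,0,0,0],[0.9,0,0,0,0,0],[0.8,0,0,0,0,0],[0.4,0,0,0,0,0],[0,0,0,0,0,0],[0,0,0,0,0,0]]}' > m.json && python3 -m creep m.json
python3 - <<'E'
from rig import snapshot
from h import *
s=snapshot("top"); im=s["image"]; W=world(s); cv2.imwrite("pics/z.png",im)
for n,(u,v) in dict(black=(304,246),red=(330,268),blue=(352,241)).items():
    R=W[v-16:v+17,u-16:u+17].reshape(-1,3); zt=np.nanpercentile(W[v-2:v+3,u-2:u+3,2],60); q=R[abs(R[:,2]-zt)<.006]
    print(n,zt.round(4),len(q),q[:,:2].mean(0).round(4))
E
```

```text
time_s: 49.1
eef_pos: [0.4455, -0.009, 0.0754]
orientation: [2.13, 2.308, 0.001]
wrist_force: [-0.6, 0.6, -0.6]
finger_gap: 0.309
grip_force: 25.0
time_s: 49.6
eef_pos: [0.445, -0.0089, 0.0747]
orientation: [2.131, 2.308, 0.0]
wrist_force: [-0.1, -0.6, 1.6]
finger_gap: 0.597
grip_force: 0.0
time_s: 50.9
eef_pos: [0.339, 0.3084, 0.2044]
orientation: [2.13, 2.309, -0.001]
wrist_force: [-0.2, 0.1, 0.0]
finger_gap: 0.603
grip_force: 0.0
black 0.1201 143 [0.5007 0.0507]
red 0.109 126 [ 0.4461 -0.0085]
blue 0.1449 200 [ 0.5097 -0.0605]
```

View pics/z.png

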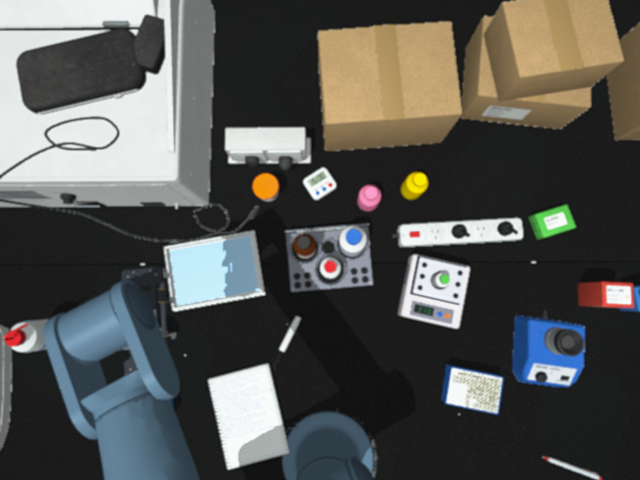

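The final view shows black (304,246), red (330,268) and blue (352,241) back in their own seats, within 2 mm and at their starting heights. The vial is in the bore at (443,279), the bystanders are untouched, and the arm is clear.

```bash
python3 -c "
from rig import sign_off
print(sign_off())"
```

```text
the job is handed in; nothing more can be done
None
```

The job is handed in at about 51 s; no verdict was returned. In the last images the vial is fully down in the heater bore, all three bottles are upright in their own seats within about 2 mm of where they started, and the timer and cup are unmoved.

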